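# Clamp the jar in the one-handed jar clamp

### The job

Get the jar held in the jar clamp so that its lid can be opened with one hand: pull the black stop knob fully up, then crank the red handle until the moving jaw grips the upright jar firmly against the fixed jaw, its rubber pad squeezed in by about 3 to 4 mm and never squashed flat. Then push the stop knob fully down again behind the jaw and let go, leaving the red cup and the glass bowl where they are.

Things in the scene. Friction and masses are not known exactly. Their poses are not given: they have to be found in the camera images.
- clamp: Jar clamp fixed on the counter: white board 222 x 220 mm from x 0 on, its top at z 18 mm, with grey metal parts. Origin: on the counter, below the middle of the crank-side face of the upright end plate. Its axes (used in all entries, mm): x along the screw from crank to fixed jaw (roughly towards the robot's left), y to the left of x (towards the robot), z up. Crank axis: along x at y 0, z 95.
- lip_edge (a point): Middle of the front edge of the grey lip that reaches from the end plate over the crank: x -28, y 0, z 169 in the clamp's axes. Lip y +-42, z 165 to 173; end plate x 0 to 14, y +-42. Below z 165 the crank can only be worked with the tool tilted about 35 degrees, fingers pointing down and forward (+x). Bare counter under the crank.
- crank_grip (a point): Point to take on the crank's red grip: a freely spinning cylinder 18 across, 46 long, parallel to the clamp's x, 50 mm from the crank axis. The point is on its axis at x -40; the cylinder runs from x -14 to -60, the steel crank arm (18 wide) from x -4 to -12. In the clamp's axes the point is at y = -50 sin(crank), z = 95 + 50 cos(crank).
- crank (a joint): Crank angle, rad, 0 with the grip straight up; grows clockwise seen from the crank end looking along the clamp's +x (up, then towards -y), which closes the jaw 20 mm a turn. Starts from -2.0 to 1.0; the jar is gripped near 10.8. It stays where it is left. Turning takes about 4 N at the grip, plus about 1 N for each mm of pad squeeze.
- jaw (a joint): Travel of the moving jaw along the clamp's x, m: crank angle times 0.003183. At 0 its grey block (100 wide, z 23 to 109) is at x 40 to 64 and the orange lug on its +y side (y 47 to 99, z 28 to 46) at x 40 to 52. The jar touches both jaws at about 0.031; each mm more squeezes the pad 1 mm.
- pad (a joint): How far the black rubber pad of the moving jaw is squeezed back, m: 0 free, 0.008 flat on its backing. It resists with 15 N per mm. Wanted: about 0.0035.
- pad_face (a point): Centre of the pad's front face (100 mm wide, 74 mm high), at x 80, z 65 in the clamp's axes when jaw and pad are at 0.
- fixed_jaw (a point): Centre of the fixed jaw's rubber face, at x 177, y 0, z 65 in the clamp's axes; 110 mm wide, 75 mm high, facing the crank.
- stop (a joint): Height of the stop pin, m: 0 fully home (down, as at the start), 0.030 fully up. It stays where left; a detent near mid-travel (0.009 to 0.021) takes about 5 N to pass, the rest 1 N. The 10 mm pin (x 57.5 to 67.5) stands in front of the orange lug and blocks it; above 0.024 the lug passes under. It goes down behind the lug once jaw is above 0.0285.
- stop_knob (a point): Middle of the black knob on the stop pin: upright cylinder 26 mm across, 22 mm high; at x 62.5, y 85 in the clamp's axes, z 122 when home, 152 when up. Grip it from above; 33 mm below its underside is a grey bridge (x 47 to 78, y 68 to 112). Over 25 mm free all round.
- jar: Amber glass jar with yellow lid, 66 mm across, 100 mm high, 0.25 to 0.5 kg, standing loose on the board between the jaws. Origin: centre of its underside. The closing jaw pushes it to the fixed jaw; clamped, its origin is at x 144 in the clamp's axes.
- cup: Bystander: red ceramic cup with a handle, 80 mm across, 85 mm high, beyond the fixed-jaw end of the clamp. Origin: centre of its underside.
- bowl: Bystander: small glass bowl, 110 mm across, 50 mm high, in front of the crank end of the clamp. Origin: centre of its underside.

How it is judged:
By the outcome, as a careful person would: the job done as asked, in the order asked, and still so for the second after the job is handed in, with the robot touching nothing.
It also fails if it takes over 72 s, if anything falls off the work surface, if the arm or the gripper's body presses on something with over 40 N, if the wrist force passes 120 N, or if a joint passes its speed limit or range.

### The arm

A 6-joint arm with a two-finger parallel gripper is mounted at the origin on the work surface. World frame = base frame: x ahead of the robot, y to its left, z up, the work surface at z = 0. Lengths are in m, angles in rad, forces in N, time in s.
With the tool pointing down it reaches from about 0.3 to 0.875 m from the base axis. Payload 6.4 kg.
Tool frame: the origin (TCP) lies on the centre line of the jaws, within the pads' length; the fingertips stand 14 mm ahead of it and the grasp point (between the pads) lies 5 mm behind it; z points along the fingers, y is the direction in which the jaws open and shut (so a half turn about z gives the same grasp; the last joint's range is limited). The gripper opens to 85 mm and grips with 20 to 120 N. Pads are 22 mm wide; open, the fingers measure 114 mm over their backs; the gripper's body (76 mm by 85 mm) begins 54 mm behind the grasp point. The pads swing forward as they close: fully open they stand 13 mm farther back than shut.
Start: joints at [-1.476, 0.181, 1.607, -0, 1.354, -0.206], TCP at [0.17, -0.549, 0.245] pointing down, gripper open.
Joint ranges: [-2.99, 2.99], [-0.89, 2.07], [0.3, 2.58], [-1.14, 4.28], [0, 2.63], [-3.12, 3.12]. Speed limits (rad/s): [2.57, 2.57, 3.01, 3.14, 3.14, 3.14].

### API

Orientations are given as a unit quaternion [w, x, y, z].
In Python, from bench import * gives the robot as it stands.
- The arm moves only by the tool servo_tool, never from a script. Its argument "plan" is a list that holds one entry, the list of rows, each a list of 5 numbers: the shift along the world's x, y, z in m, then the turn about the world's z in rad, then the gripper command: -1 is shut, 1 is fully open, values between are in proportion. In form: [[[tx, ty, tz, roll, claw], ...]]. A call has 1 to 8 rows; each row shifts and turns the commanded pose from where the row before left it; what a row does not reach is not made up. A row lasts 1/10 s, in which the tool goes at most 50 mm and 8.59 degrees, less where a joint would pass 70% of its speed; a pose out of reach is approached as far as the arm can. A call with a gripper value outside its range is refused whole. The fingers move at their own pace and stop on an object; the grip force is fixed at half the most. Time passes only in rows, so rows that do not move let the fingers close. It gives the time, the measured TCP pose, the force and the opening at its end, in the units of the state.
- get_obs(): the state, without advancing time (a new reading comes with each control period).
- camera(name): name is "scene" or "top" or "wrist"; returns a dict with "img" (480x640x3 uint8, blue, green, red), "camera_matrix" (3x3 intrinsics, pixels), "rvec" (rotation vector, rad) and "tvec" (3), from world to camera coordinates, as OpenCV has them. Camera axes: x right, y down, z forward; pixel columns grow to the right and rows downward; lengths in m; the calibration is good to about 2 mm. A picture is of the moment at which its call begins. There is no depth.
- hand_in(): hands the job in, once; it reports no verdict.
Trained networks look in a picture, given as the dict that the camera call returned (one of the last four; its "shot" number tells which), for a name from the list of things; names that differ only in an ending like _2 or _b are one class to them, and where a whole thing is asked for, a point or a joint stands for the part that bears it (a point fixed in the world has none). Each returns a list of dicts, best first, with "conf" (0 to 1); they miss things now and then, are a little off and sometimes report something else, mostly with a low value. They report only what shows in the picture. A call takes as long as a camera call.
- trace(picture, thing): "mask" (480x640 bool, what is visible of it) and "rect" ([left, top, right, bottom] as shares, 0 to 1, of the picture: columns of its width, rows of its height, round what is visible of it).
- pinpoint(picture, thing): "centre" ([row, column] as shares, 0 to 1, of the picture: columns of its width, rows of its height: a listed point, or the origin of a listed thing).
The state is a dict: "time_s": time; "q": joint angles; "dq": joint speeds; "joint_efforts": joint torques, N m; "eef_pos": TCP position; "eef_rot": TCP orientation; "wrist_force": force on the tool from outside, world axes, zero at the start; "torque": the same for the moment, N m; "opening": opening from 0.0 (shut) to 1.0 (fully open).
Only numpy, scipy, OpenCV 4.12 (cv2) and the standard library are available. Lean on these libraries where they do the work, as an engineer would, in place of code of your own. Each camera call takes 0.05 s, during which the arm holds its last target.

## Working session

There is one attempt and no reset: what is moved stays moved. The work goes in short steps, Python scripts to look and compute and a tool call to move; the robot and the scene stay as the last step left them, time stands still between calls to the robot, and variables do not carry over. Pictures are saved under pics/ and viewed, and the job is handed in when it is done.

Besides the shell and the picture viewer there is one more tool, called after "Call:" as name([rows], argument=value, ...), one row to a line, values as JSON. servo_tool: Moves the arm, as the interface text tells. Its arguments: {"type":"object","properties":{"plan":{"type":"array"}},"required":["plan"]}

```bash
mkdir -p pics; ls; cat > h.py <<'E'
from bench import *
import numpy as np, cv2
from scipy.spatial.transform import Rotation as R
def save(c,n): cv2.imwrite(f'pics/{n}.png',c['img'])
def KRt(c): return np.array(c['camera_matrix']),cv2.Rodrigues(np.array(c['rvec'],float))[0],np.array(c['tvec'],float).reshape(3)
def ray(c,px):
    K,Rm,t=KRt(c); d=Rm.T@(np.linalg.inv(K)@np.array([px[0],px[1],1.]));return -Rm.T@t,d
def onz(c,px,z):
    o,d=ray(c,px); return o+d*(z-o[2])/d[2]
def proj(c,p):
    K,Rm,t=KRt(c); v=K@(Rm@np.asarray(p,float)+t); return v[:2]/v[2]
def pin(c,name,n=1):
    return [(round(d['conf'],2),np.array([d['centre'][1]*640,d['centre'][0]*480])) for d in pinpoint(c,name)[:n]]
E
python3 - <<'E'
from h import *
o=get_obs(); print({k:np.round(v,3) for k,v in o.items()})
for n in ['scene','top','wrist']:
    c=camera(n); save(c,n+'0')
    print(n,np.round(ray(c,(320,240)),3))
    for t in ['lip_edge','crank_grip','stop_knob','fixed_jaw','pad_face','clamp','jar','cup','bowl']:
        print(t,[(a,np.round(p,1)) for a,p in pin(c,t,2)])
E
```

```text
pics
{'time_s': np.float64(0.0), 'q': array([-1.476,  0.182,  1.608, -0.   ,  1.354, -0.206]), 'dq': array([ 0.001, -0.   , -0.003,  0.002,  0.001, -0.001]), 'joint_efforts': array([-1.0000e-03, -4.4487e+01, -3.5134e+01, -0.0000e+00,  9.0000e-03,
       -0.0000e+00]), 'eef_pos': array([ 0.17 , -0.549,  0.244]), 'eef_rot': array([-0.001,  0.989,  0.15 ,  0.   ]), 'wrist_force': array([-0.352,  0.546, -0.421]), 'torque': array([-0.001,  0.037, -0.02 ]), 'opening': np.float64(1.0)}
scene [[ 1.353  0.156  0.938]
 [-0.663 -0.166 -0.73 ]]
lip_edge [(0.76, array([311.8, 222.7]))]
crank_grip [(0.49, array([305.1, 225. ]))]
stop_knob [(0.56, array([351.2, 213. ]))]
fixed_jaw [(0.88, array([399.8, 258.3]))]
pad_face [(0.55, array([354.4, 257.4]))]
clamp [(0.96, array([325.8, 274.9]))]
jar [(0.8, array([377.6, 269.3])), (0.53, array([329.2, 273. ]))]
cup [(0.93, array([464. , 291.7]))]
bowl [(0.83, array([243.2, 283.5]))]
top [[ 0.458  0.005  0.977]
 [ 0.172 -0.009 -0.985]]
lip_edge [(0.87, array([352.9, 231.7]))]
crank_grip [(0.69, array([357.7, 265.6]))]
stop_knob [(0.49, array([305.9, 288.5])), (0.26, array([331.4, 246.6]))]
fixed_jaw []
pad_face [(0.72, array([293. , 253.8]))]
clamp [(0.91, array([332.5, 248.4])), (0.56, array([172. , 260.1]))]
jar [(0.8, array([270.7, 260.3]))]
cup [(0.94, array([172.4, 260.5]))]
bowl [(0.8, array([413.4, 218. ]))]
wrist [[ 0.249 -0.524  0.373]
 [-0.319 -0.102 -0.942]]
lip_edge []
crank_grip []
stop_knob []
fixed_jaw []
pad_face []
clamp []
jar []
cup []
bowl []
```

View pics/scene0.png

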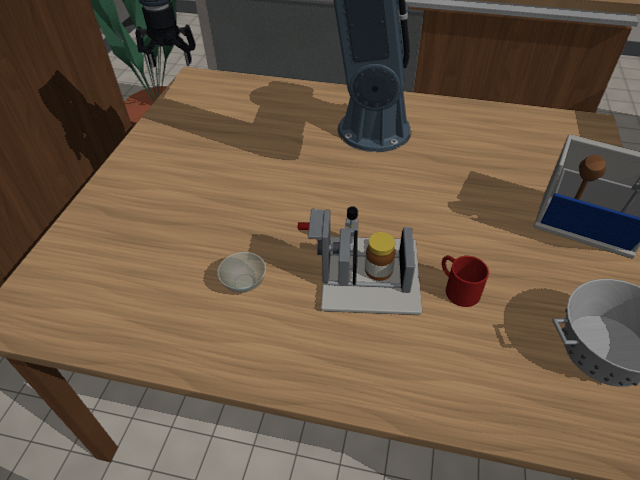

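View pics/top0.png

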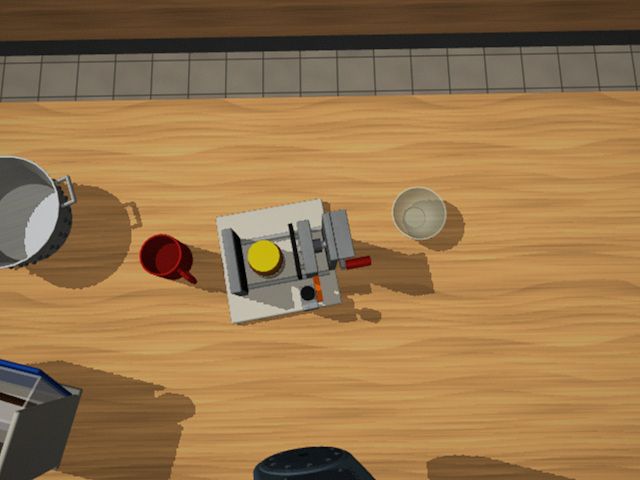

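View pics/wrist0.png

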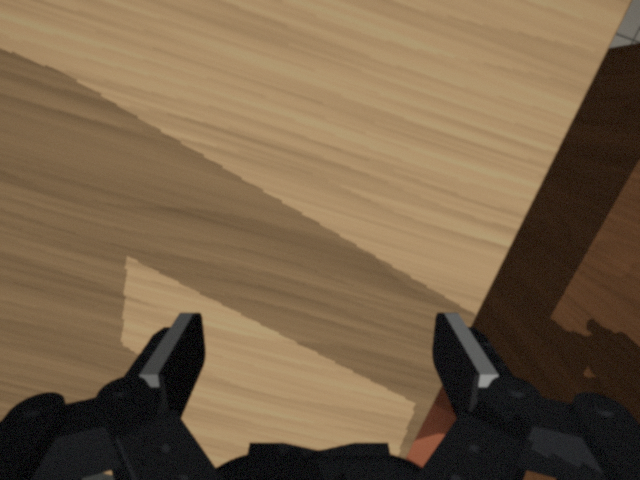

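```bash
cat > fit.py <<'E'
from h import *
from scipy.optimize import least_squares
P={'lip_edge':[-28,0,169],'stop_knob':[62.5,85,122],'fixed_jaw':[177,0,65],'clamp':[0,0,0]}
cs={n:camera(n) for n in ['scene','top']}
obs=[]
for n,c in cs.items():
    for t in list(P)+['crank_grip','pad_face','jar','cup','bowl']:
        r=pin(c,t)
        if r and r[0][0]>0.3: obs.append((n,t,r[0][1]))
def W(v,p):
    a=v[2]; p=np.array(p)/1000.
    return np.array([v[0]+np.cos(a)*p[0]-np.sin(a)*p[1],v[1]+np.sin(a)*p[0]+np.cos(a)*p[1],p[2]])
def pt(v,t):
    th=v[3]
    if t=='crank_grip': return [-40,-50*np.sin(th),95+50*np.cos(th)]
    if t=='pad_face': return [80+3.183*th,0,65]
    return P[t]
use=[o for o in obs if o[1] in P or o[1] in('crank_grip','pad_face')]
f=lambda v:np.concatenate([proj(cs[n],W(v,pt(v,t)))-p for n,t,p in use])
for th0 in(-2,-1,0,1):
    s=least_squares(f,[0.5,-0.07,1.6,th0],loss='soft_l1',x_scale=[.1,.1,.1,1]);print(th0,s.cost,s.x)
    if th0==-2 or s.cost<b.cost:b=s
for (n,t,p),e in zip(use,f(b.x).reshape(-1,2)): print(n,t,np.round(p,1),np.round(e,1))
np.save('fit.npy',b.x)
v=b.x
for n,t,p in obs:
    if t in('jar','cup','bowl'):
        w=onz(cs[n],p,0.018 if t=='jar' else 0); d=w[:2]-v[:2];a=v[2]
        print(n,t,np.round(w,3),'clamp mm',np.round(1000*np.array([np.cos(a)*d[0]+np.sin(a)*d[1],-np.sin(a)*d[0]+np.cos(a)*d[1]])))
for t in ['stop_knob','crank_grip','lip_edge']:print(t,np.round(W(v,pt(v,t)),4))
c=cs['scene'];im=c['img'];x=cv2.resize(im[180:330,270:470],(800,600),interpolation=cv2.INTER_CUBIC);cv2.imwrite('pics/crop_s.png',x)
c=cs['top'];im=c['img'];x=cv2.resize(im[190:340,200:400],(800,600),interpolation=cv2.INTER_CUBIC);cv2.imwrite('pics/crop_t.png',x)
E
python3 fit.py
```

```text
-2 17.858666704846748 [ 0.60815497 -0.02664755  1.68432908 -1.19032181]
-1 17.858666703084396 [ 0.60815489 -0.02664756  1.6843282  -1.19030149]
0 17.858666703501843 [ 0.60815497 -0.02664755  1.68432904 -1.19032079]
1 17.858666698003212 [ 0.60815494 -0.02664755  1.68432878 -1.19031408]
scene lip_edge [309.9 222.1] [-1.2  0.7]
scene stop_knob [352.  214.6] [ 1.4 -0.5]
scene fixed_jaw [400.1 264. ] [ 0.7 -1.8]
scene clamp [325.7 273.4] [-3.  1.]
scene crank_grip [304.3 224.3] [2.6 1.1]
scene pad_face [353.6 257.7] [2.4 1.1]
top lip_edge [350.  232.3] [0.1 0.4]
top stop_knob [305.5 288.8] [-0.7  2.2]
top clamp [330.9 248. ] [0.3 1.9]
top crank_grip [356.7 263.3] [ 1.7 -0.7]
top pad_face [291.4 254.2] [ 1.4 -4.3]
scene jar [0.581 0.102 0.018] clamp mm [131.  12.]
scene cup [0.585 0.299 0.   ] clamp mm [326. -14.]
scene bowl [ 0.671 -0.201  0.   ] clamp mm [-180.  -43.]
top jar [0.577 0.096 0.018] clamp mm [126.  17.]
top cup [0.602 0.295 0.   ] clamp mm [321. -31.]
top bowl [ 0.669 -0.199  0.   ] clamp mm [-178.  -41.]
stop_knob [0.5166 0.0258 0.122 ]
crank_grip [ 0.5666 -0.0716  0.1136]
lip_edge [ 0.6113 -0.0545  0.169 ]
```

View pics/crop_s.png

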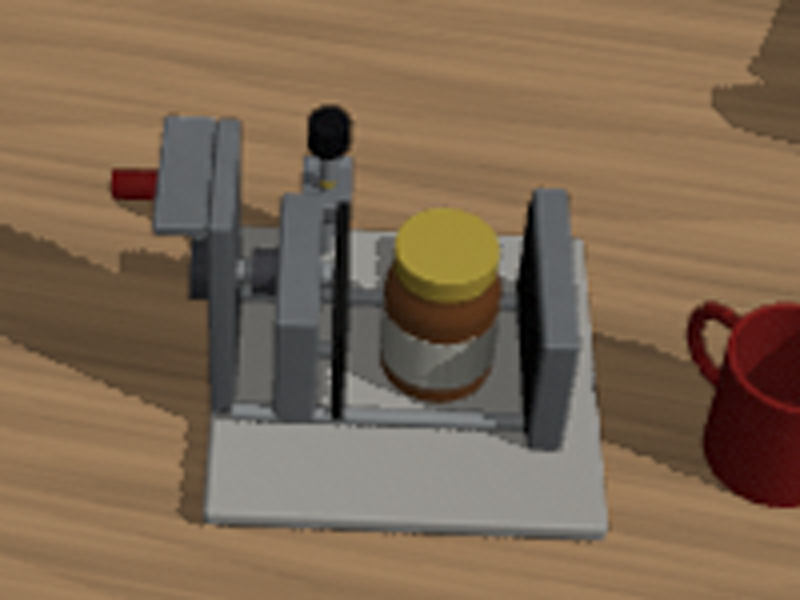

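View pics/crop_t.png

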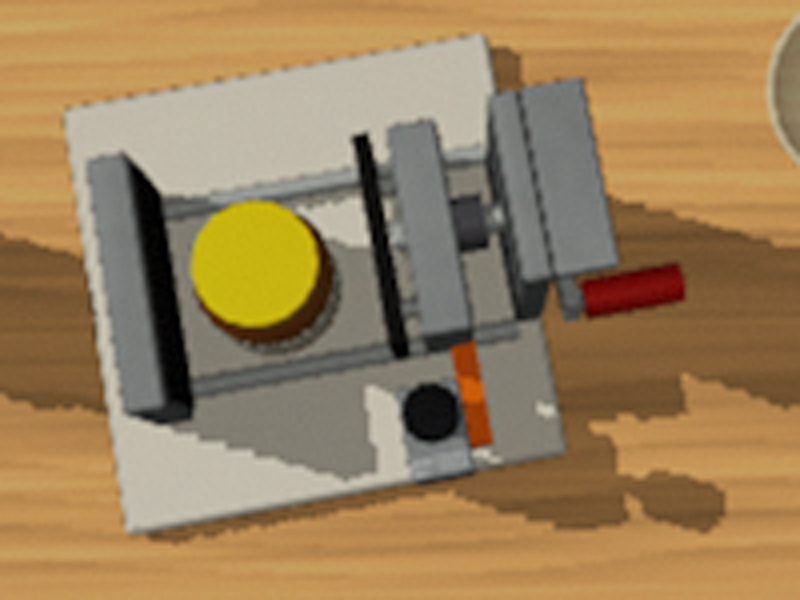

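```bash
cat > fit2.py <<'E'
from h import *
from scipy.optimize import least_squares
cs={n:camera(n) for n in ['scene','top']}
def W(v,p):
    a=v[2]; p=np.array(p)/1000.
    return np.array([v[0]+np.cos(a)*p[0]-np.sin(a)*p[1],v[1]+np.sin(a)*p[0]+np.cos(a)*p[1],p[2]])
T=lambda u,v:np.array([(u+.5)/4-.5+200,(v+.5)/4-.5+190])
S=lambda u,v:np.array([(u+.5)/4-.5+270,(v+.5)/4-.5+180])
use=[('top',[222,-110,18],T(65,108)),('top',[0,-110,18],T(485,35)),('top',[222,110,18],T(127,530)),('top',[0,110,18],T(565,450)),
('top',[-28,-42,173],T(585,78)),('top',[-28,42,173],T(618,265)),
('scene',[0,-110,18],S(208,520)),('scene',[222,-110,18],S(605,530)),('scene',[-28,-42,173],S(156,220)),('scene',[-28,42,173],S(168,116))]
for n,c in cs.items():
    for thing in ['stop_knob','crank']:
        for d in trace(c,thing)[:1]:
            ys,xs=np.nonzero(d['mask']);print(n,thing,d['conf'],np.round(np.array(d['rect'])*[640,480,640,480],1),xs.mean(),ys.mean(),len(xs))
            if thing=='stop_knob' and n=='top' : use.append((n,[62.5,85,130],np.array([xs.mean(),ys.mean()])))
f=lambda v:np.concatenate([proj(cs[n],W(v,t))-p for n,t,p in use])
b=least_squares(f,[0.6,-0.03,1.7],loss='soft_l1');print(b.cost,b.x)
for (n,t,p),e in zip(use,f(b.x).reshape(-1,2)): print(n,t,np.round(p,1),np.round(e,1))
v=b.x;np.save('fit.npy',v)
for th in np.arange(-2,1.1,.2):
    p=W(v,[-40,-50*np.sin(th),95+50*np.cos(th)]);q=W(v,[-60,-50*np.sin(th),95+50*np.cos(th)])
    print(round(th,1),*[np.round(proj(cs[n],x),1) for n in cs for x in (p,q)])
E
python3 fit2.py
```

```text
scene stop_knob 0.56 [347.2 208.3 357.3 242.1] 352.0245901639344 214.86065573770492 122
scene crank 0.64 [366.5 230.4 396.8 281.3] 379.9570247933884 256.07520661157025 1210
top crank 0.93 [298.7 242.9 370.3 272.2] 348.33780160857907 260.69973190348526 373
8.11494471680188 [ 0.60707393 -0.02572985  1.73254589]
top [222, -110, 18] [215.9 216.6] [-1.5 -0.6]
top [0, -110, 18] [320.9 198.4] [ 0.2 -1.2]
top [222, 110, 18] [231.4 322.1] [-1.1  1.4]
top [0, 110, 18] [340.9 302.1] [0.3 1. ]
top [-28, -42, 173] [345.9 209.1] [-0.9 -0.6]
top [-28, 42, 173] [354.1 255.9] [0.3 0.3]
scene [0, -110, 18] [321.6 309.6] [-1.7 -1.8]
scene [222, -110, 18] [420.9 312.1] [1.  0.1]
scene [-28, -42, 173] [308.6 234.6] [-1.2  1.4]
scene [-28, 42, 173] [311.6 208.6] [-0.9 -0.6]
-2.0 [306.9 237.9] [298.3 237.6] [357.  264.1] [367.4 262.2]
-1.8 [306.9 234.1] [298.3 233.7] [357.8 265.2] [368.3 263.3]
-1.6 [306.8 230.7] [298.1 230.4] [358.4 265.2] [369.  263.3]
-1.4 [306.6 227.9] [297.9 227.5] [358.7 264.2] [369.5 262.2]
-1.2 [306.4 225.7] [297.6 225.4] [358.9 262.1] [369.7 260.1]
-1.0 [306.1 224.4] [297.2 224. ] [358.8 259. ] [369.8 257. ]
-0.8 [305.7 223.9] [296.7 223.5] [358.5 255. ] [369.5 253. ]
-0.6 [305.3 224.3] [296.3 223.9] [358.  250.3] [369.1 248.3]
-0.4 [304.9 225.5] [295.8 225.2] [357.2 245. ] [368.4 243. ]
-0.2 [304.4 227.7] [295.2 227.4] [356.3 239.5] [367.5 237.5]
-0.0 [304.  230.7] [294.8 230.3] [355.3 233.9] [366.4 231.9]
0.2 [303.6 234.3] [294.3 233.9] [354.2 228.6] [365.2 226.6]
0.4 [303.3 238.5] [293.9 238.1] [353.  223.8] [364.  221.8]
0.6 [303. 243.] [293.6 242.6] [351.9 219.6] [362.8 217.6]
0.8 [302.8 247.7] [293.4 247.3] [350.8 216.3] [361.6 214.4]
1.0 [302.7 252.3] [293.3 251.9] [349.8 214. ] [360.6 212.1]
```

```bash
cat >> h.py <<'E'
def W(p,v=None):
    v=np.load('fit.npy') if v is None else v
    a=v[2]; p=np.array(p)/1000.
    return np.array([v[0]+np.cos(a)*p[0]-np.sin(a)*p[1],v[1]+np.sin(a)*p[0]+np.cos(a)*p[1],p[2]])
E
python3 -c "
from h import *
print(W([62.5,85,122]),W([62.5,85,122])-get_obs()['eef_pos'],get_obs()['time_s'])"
```

```text
[0.51311811 0.0222655  0.122     ] [ 0.34272791  0.57146869 -0.12331941] 2.8
```

Call:
servo_tool([
  [[0.0214, 0.0357, 0, -0.0087, 1], [0.0214, 0.0357, 0, -0.0087, 1], [0.0214, 0.0357, 0, -0.0087, 1], [0.0214, 0.0357, 0, -0.0087, 1], [0.0214, 0.0357, 0, -0.0087, 1], [0.0214, 0.0357, 0, -0.0087, 1], [0.0214, 0.0357, 0, -0.0087, 1], [0.0214, 0.0357, 0, -0.0087, 1]],
])

```text
time_s: 3.6
eef_pos: [0.3422, -0.2622, 0.2456]
eef_rot: [0.0, 0.993, 0.115, 0.0]
wrist_force: [0.8, 0.1, -0.0]
opening: 1.0
```

Call:
servo_tool([
  [[0.0214, 0.0357, 0, -0.0087, 1], [0.0214, 0.0357, 0, -0.0087, 1], [0.0214, 0.0357, 0, -0.0087, 0.6], [0.0214, 0.0357, 0, -0.0087, 0.4], [0.0214, 0.0357, 0, -0.0087, 0.4], [0.0214, 0.0357, 0, -0.0087, 0.4], [0.0214, 0.0357, 0, -0.0087, 0.4], [0.0214, 0.0357, 0, -0.0087, 0.4]],
])

```text
time_s: 4.4
eef_pos: [0.5135, 0.0237, 0.2455]
eef_rot: [0.0, 0.997, 0.081, 0.0]
wrist_force: [0.4, -0.5, -0.5]
opening: 0.698
```

```bash
python3 - <<'E'
from h import *
o=get_obs(); print({k:np.round(v,3) for k,v in o.items() if k in('eef_pos','eef_rot','q','opening','time_s')})
c=camera('wrist');save(c,'w1')
for t in ['stop_knob','lip_edge','crank_grip']:
    print(t,[(a,np.round(p,1)) for a,p in pin(c,t,2)], np.round(proj(c,W({'stop_knob':[62.5,85,122],'lip_edge':[-28,0,169],'crank_grip':[-40,47,113]}[t])),1))
for d in trace(c,'stop_knob')[:1]:
    ys,xs=np.nonzero(d['mask']);print(d['conf'],np.array(d['rect'])*[640,480,640,480],xs.mean(),ys.mean())
E
```

```text
{'time_s': np.float64(4.4), 'q': array([-0.185,  0.043,  1.758, -0.   ,  1.34 ,  1.224]), 'eef_pos': array([0.514, 0.024, 0.246]), 'eef_rot': array([0.   , 0.997, 0.081, 0.   ]), 'opening': np.float64(0.698)}
stop_knob [(0.67, array([320.3, 231. ]))] [322.3 231.7]
lip_edge [(0.85, array([505.5,  98.8])), (0.38, array([389.8,  94.5]))] [511.9  94.7]
crank_grip [(0.79, array([475. , 170.4]))] [480.  171.9]
0.73 [301.184 207.408 341.184 254.304] 320.979649122807 231.97543859649122
```

View pics/w1.png

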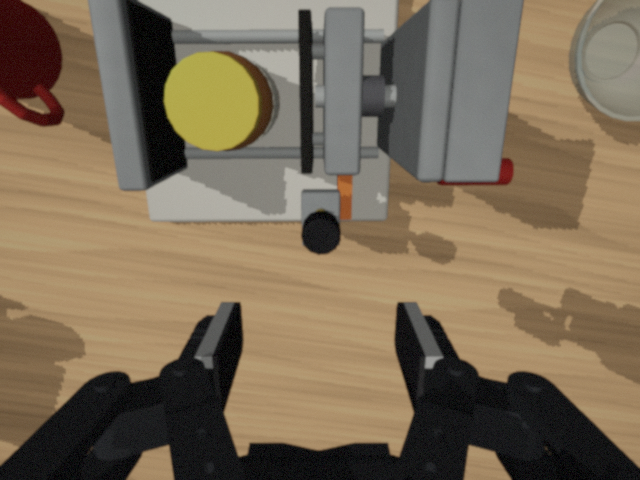

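Call:
servo_tool([
  [[0, 0, -0.03, 0, 0.4], [0, 0, -0.03, 0, 0.4], [0, 0, -0.03, 0, 0.4], [0, 0, -0.02, 0, 0.4], [0, 0, -0.01, 0, 0.4], [0, 0, 0, 0, -1], [0, 0, 0, 0, -1], [0, 0, 0, 0, -1]],
])

```text
time_s: 5.45
eef_pos: [0.5135, 0.0221, 0.1269]
eef_rot: [-0.0, 0.997, 0.08, 0.001]
wrist_force: [-0.8, 1.5, 2.4]
opening: 0.28
```

Call:
servo_tool([
  [[0, 0, 0, 0, -1], [0, 0, 0, 0, -1]],
])

```text
time_s: 5.65
eef_pos: [0.5135, 0.0221, 0.1269]
eef_rot: [0.0, 0.997, 0.081, 0.001]
wrist_force: [-2.3, 2.4, 6.8]
opening: 0.283
```

```bash
python3 - <<'E'
from h import *
c=camera('wrist');save(c,'w2')
o=get_obs();print(o['opening'],o['eef_pos'],o['wrist_force'])
E
```

```text
0.2789990693495731 [0.513528   0.02210131 0.12689444] [-2.87497012  1.72162883  7.19217852]
```

View pics/w2.png

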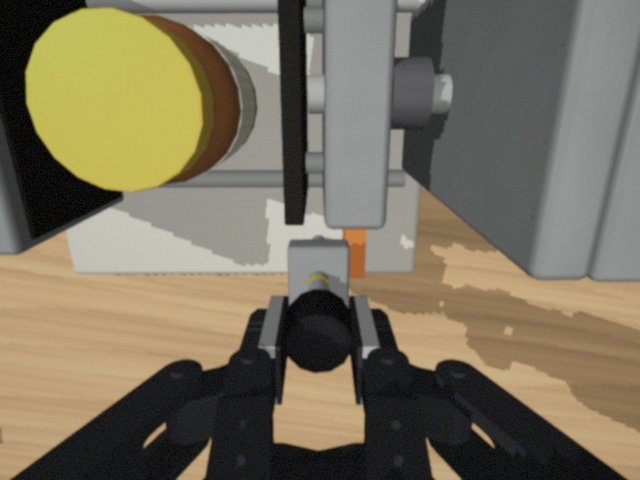

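Call:
servo_tool([
  [[0, 0, 0.006, 0, -1], [0, 0, 0.006, 0, -1], [0, 0, 0.006, 0, -1], [0, 0, 0.006, 0, -1], [0, 0, 0.006, 0, -1], [0, 0, 0.002, 0, -1], [0, 0, 0, 0, -1]],
])

```text
time_s: 6.4
eef_pos: [0.5132, 0.0221, 0.1571]
eef_rot: [-0.0, 0.997, 0.081, 0.001]
wrist_force: [6.2, 2.9, -7.2]
opening: 0.281
```

```bash
python3 - <<'E'
from h import *
c=camera('wrist');save(c,'w3')
c=camera('scene');cv2.imwrite('pics/s3.png',cv2.resize(c['img'][160:340,260:500],(800,600),interpolation=cv2.INTER_CUBIC))
o=get_obs();print(o['opening'],o['eef_pos'],o['wrist_force'])
E
```

```text
0.2775857235747221 [0.51318023 0.02207103 0.15708293] [ 6.5384997   2.27050438 -7.34063537]
```

View pics/w3.png

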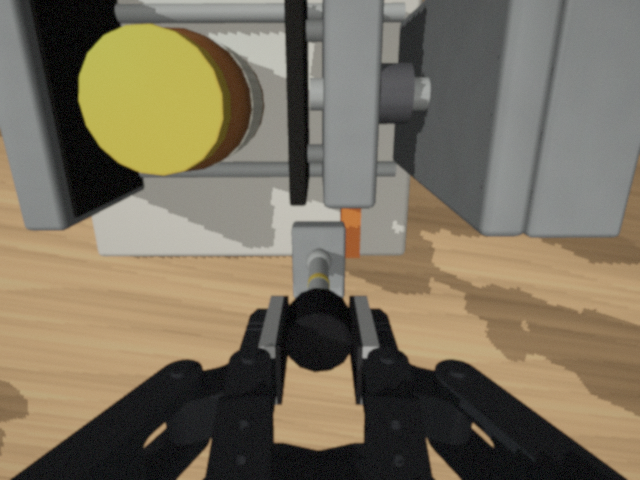

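View pics/s3.png

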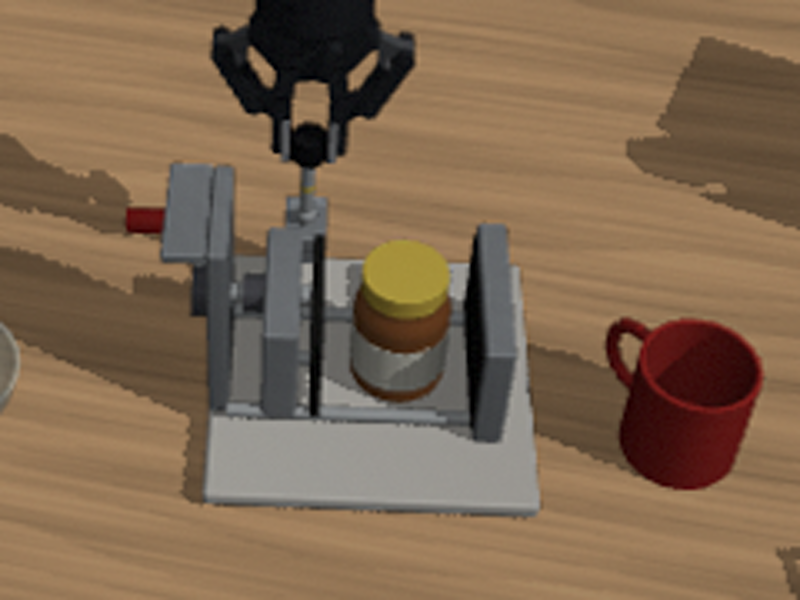

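Call:
servo_tool([
  [[0, 0, 0, 0, 0.2], [0, 0, 0, 0, 0.5], [0, 0, 0.005, 0, 0.5], [0, 0, 0.03, 0, 0.5], [0, 0, 0.03, -0.143, 0.5], [0, 0, 0.02, -0.143, 0.5], [0.006, -0.012, 0, -0.143, 0.5], [0.006, -0.012, 0, -0.143, 0.5]],
])

```text
time_s: 7.3
eef_pos: [0.5254, -0.0023, 0.2443]
eef_rot: [0.0, 0.978, -0.206, 0.001]
wrist_force: [-0.2, 0.3, -0.2]
opening: 0.751
```

Call:
servo_tool([
  [[0.006, -0.012, 0, -0.143, 0.5], [0.006, -0.012, 0, -0.143, 0.5], [0.006, -0.012, 0, -0.143, 0.5], [0.006, -0.012, 0, -0.143, 0.5], [0.006, -0.012, 0, -0.143, 0.5], [0.006, -0.012, 0, -0.143, 0.5], [0.006, -0.012, 0, -0.143, 0.5], [0.004, -0.013, 0, 0, 0.5]],
])

```text
time_s: 8.1
eef_pos: [0.571, -0.0997, 0.2429]
eef_rot: [0.0, 0.761, -0.649, 0.0]
wrist_force: [0.2, -0.1, 0.7]
opening: 0.751
```

```bash
cat > st.py <<'E'
from h import *
import sys
o=get_obs();v=np.load('fit.npy')
d=o['eef_pos'][:2]-v[:2];a=v[2]
C=1000*np.array([np.cos(a)*d[0]+np.sin(a)*d[1],-np.sin(a)*d[0]+np.cos(a)*d[1]])
r=R.from_quat(np.roll(o['eef_rot'],-1)).as_matrix()
print('t',o['time_s'],'clamp tcp',np.round(C,1),round(1000*o['eef_pos'][2],1),'yaw',round(np.arctan2(r[1,0],r[0,0]),3),'z',np.round(r[:,2],3),'op',round(o['opening'],3),'F',np.round(o['wrist_force'],1),'q',np.round(o['q'],2))
for s in sys.argv[1:]:
    n,f=s.split(':'); c=camera(n); im=c['img']
    if n=='scene': im=cv2.resize(im[130:310,230:470],(800,600),interpolation=cv2.INTER_CUBIC)
    if n=='top': im=cv2.resize(im[160:310,280:480],(800,600),interpolation=cv2.INTER_CUBIC)
    cv2.imwrite(f'pics/{f}.png',im)
E
python3 st.py wrist:w4 scene:s4 top:t4
```

```text
t 8.1 clamp tcp [-67.2  47.5] 242.9 yaw -1.413 z [ 0. -0. -1.] op 0.751 F [ 0.2 -0.1  0.7] q [-0.38  0.19  1.6  -0.    1.35  2.61]
```

View pics/w4.png

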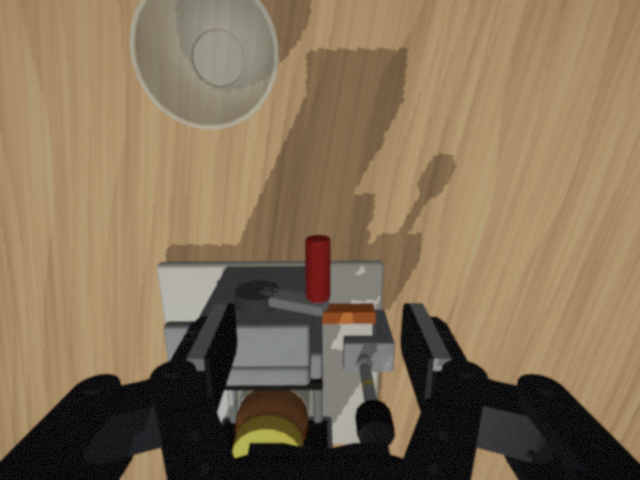

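View pics/s4.png

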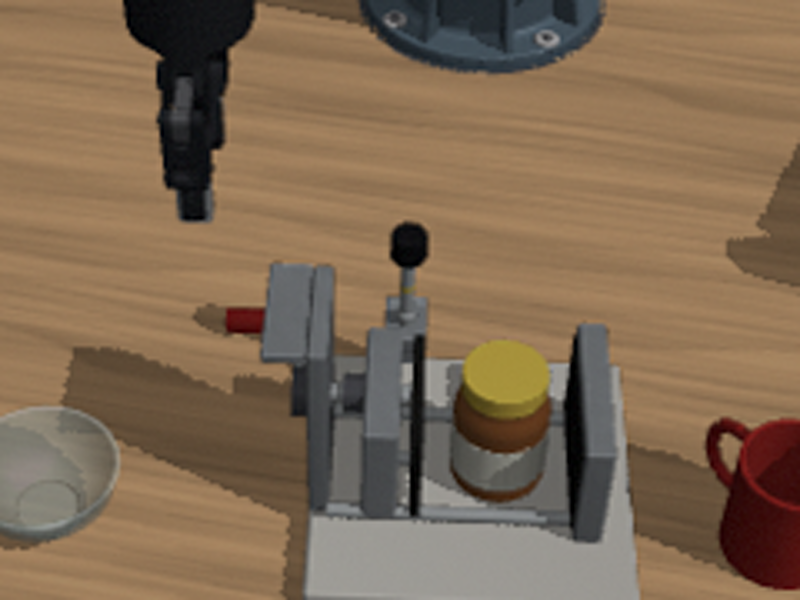

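View pics/t4.png

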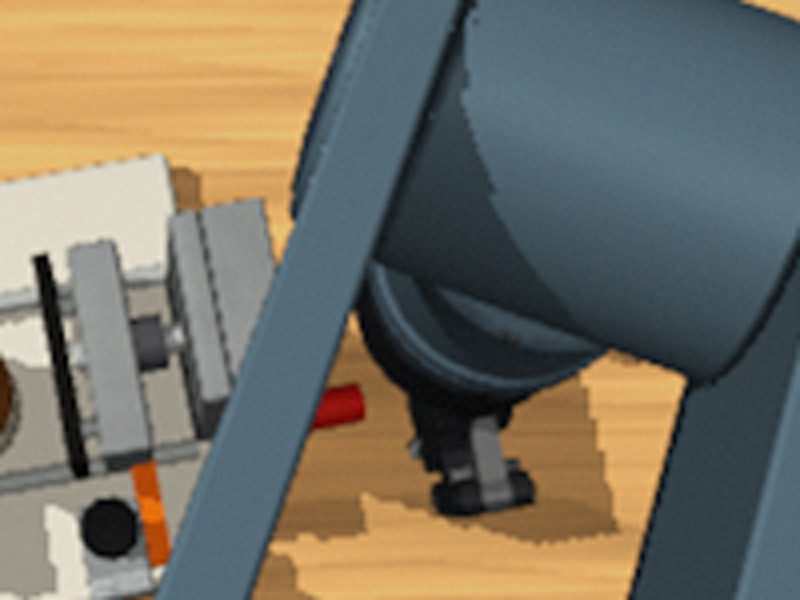

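```bash
python3 - <<'E'
from h import *
c=camera('wrist')
for t in ['crank_grip','lip_edge','bowl','clamp','stop_knob']:
    print(t,[(a,np.round(p,1)) for a,p in pin(c,t,1)])
d=trace(c,'crank_grip')[:1]
for d in d:
    ys,xs=np.nonzero(d['mask']);print(d['conf'],np.array(d['rect'])*[640,480,640,480])
im=c['img'].astype(int);m=(im[...,2]>90)&(im[...,1]<40)&(im[...,0]<40);ys,xs=np.nonzero(m);print('red',xs.min(),xs.max(),ys.min(),ys.max())
for y in (240,260,280,295): print(y,xs[ys==y].min(),xs[ys==y].max())
for th in(-1.4,-1.3,-1.2,-1.1,-1.0):
    y=-50*np.sin(th);z=95+50*np.cos(th)
    print(th,[np.round(proj(c,W(p)),1) for p in ([-40,y,z],[-60,y,z],[-60,y,z+9],[-40,y-9,z],[-40,y+9,z])])
for p in ([-28,-42,173],[-28,42,173],[0,42,173],[0,-110,18],[0,110,18],[62.5,85,163]):print(p,np.round(proj(c,W(p)),1))
cv2.imwrite('pics/w4c.png',cv2.resize(im.astype(np.uint8)[220:420,130:400],(800,592),interpolation=cv2.INTER_CUBIC))
E
```

```text
crank_grip [(0.55, array([317.3, 262.8]))]
lip_edge [(0.94, array([235.3, 323.3]))]
bowl [(0.64, array([225.7,  57.7]))]
clamp [(0.91, array([269.5, 253.1]))]
stop_knob [(0.64, array([375. , 423.4]))]
0.76 [303.232 234.48  329.792 304.08 ]
red 305 328 241 301Traceback (most recent call last):
  File "<stdin>", line 9, in <module>
    return umr_minimum(a, axis, None, out, keepdims, initial, where)
ValueError: zero-size array to reduction operation minimum which has no identity
```

```bash
python3 - <<'E'
from h import *
c=camera('wrist');im=c['img'];v0=np.load('fit.npy')
for th in(-1.3,-1.2,-1.1,-1.0):
    y=-50*np.sin(th);z=95+50*np.cos(th)
    print(th,[np.round(proj(c,W(p)),1) for p in ([-40,y,z],[-60,y,z],[-60,y,z+9],[-40,y-9,z],[-40,y+9,z])])
for p in ([-28,-42,173],[-28,42,173],[-28,0,169],[0,42,173],[0,-110,18],[0,110,18],[62.5,85,163]):print(p,np.round(proj(c,W(p)),1))
cv2.imwrite('pics/w4c.png',cv2.resize(im[220:420,130:400],(800,592),interpolation=cv2.INTER_CUBIC))
print(get_obs()['time_s'])
E
```

```text
-1.3 [array([319.1, 259.4]), array([319.1, 232.4]), array([319.2, 236.7]), array([306.4, 259.4]), array([331.9, 259.3])]
-1.2 [array([316.9, 262. ]), array([316.8, 234.7]), array([316.8, 239.1]), array([303.9, 262. ]), array([329.9, 262. ])]
-1.1 [array([313.9, 264.6]), array([313.7, 236.9]), array([313.6, 241.5]), array([300.7, 264.6]), array([327.1, 264.6])]
-1.0 [array([310.1, 267.1]), array([309.9, 239.1]), array([309.6, 243.8]), array([296.7, 267.1]), array([323.5, 267.1])]
[-28, -42, 173] [158.7 323.3]
[-28, 42, 173] [308.4 323.2]
[-28, 0, 169] [234.9 319.5]
[0, 42, 173] [308.8 365.1]
[0, -110, 18] [152.4 262.2]
[0, 110, 18] [384.1 261.9]
[62.5, 85, 163] [375.4 435.4]
8.65
```

View pics/w4c.png

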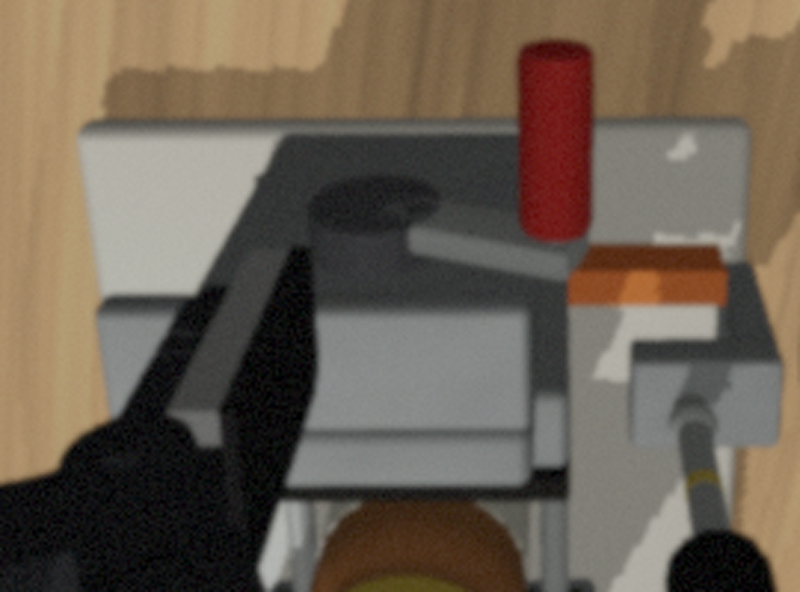

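Call:
servo_tool([
  [[0.0003, 0.001, -0.03, 0, 0.1], [0, 0, -0.03, 0, 0], [0, 0, -0.03, 0, 0], [0, 0, -0.025, 0, 0], [0, 0, -0.012, 0, 0], [0, 0, 0, 0, -1], [0, 0, 0, 0, -1], [0, 0, 0, 0, -1]],
])

```text
time_s: 9.45
eef_pos: [0.5716, -0.098, 0.1163]
eef_rot: [-0.0, 0.761, -0.649, 0.001]
wrist_force: [-0.2, 0.8, -4.0]
opening: 0.166
```

```bash
python3 st.py wrist:w5 scene:s5
```

```text
t 9.45 clamp tcp [-65.6  46.6] 116.3 yaw -1.411 z [ 0.001 -0.    -1.   ] op 0.166 F [-0.2  0.8 -4. ] q [-0.37  0.34  1.7   0.    1.11  2.61]
```

View pics/w5.png

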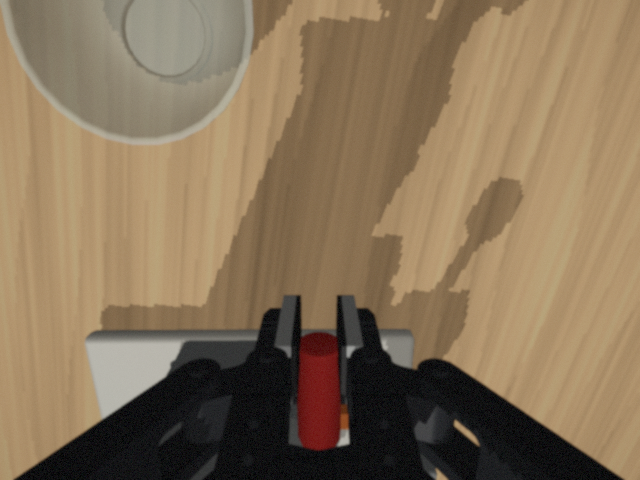

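View pics/s5.png

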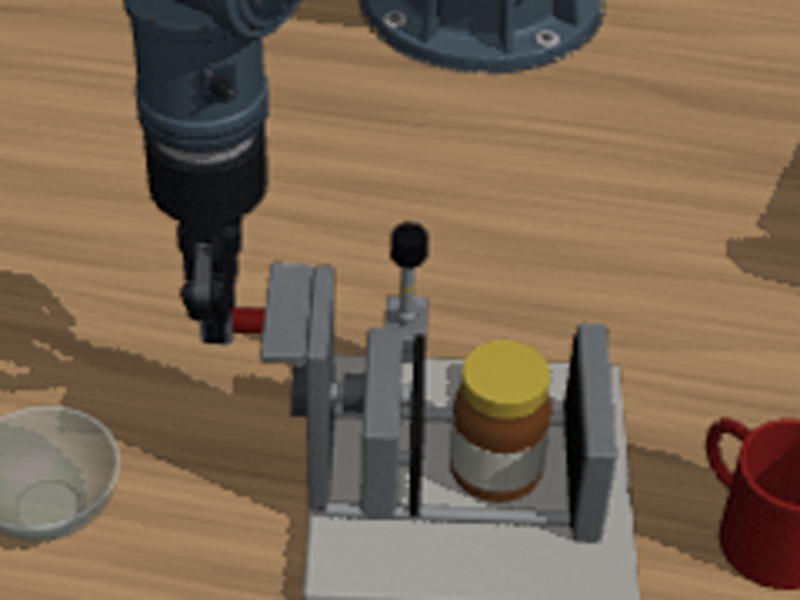

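```bash
python3 - <<'E'
from h import *
c=camera('scene')
for h in (36,38,40,42.5,45):
  print(h,[np.round((proj(c,W([-65.6+s*h,47,z]))-[230,130])/.3,0) for z in (178,200,240) for s in (1,-1)])
im=c['img'];print(np.round((proj(c,W([-28,42,173]))-[230,130])/.3),np.round((proj(c,W([-28,-42,165]))-[230,130])/.3))
cv2.imwrite('pics/s5b.png',cv2.resize(im[130:250,240:400],(800,600),interpolation=cv2.INTER_CUBIC))
E
```

```text
36 [array([267., 249.]), array([157., 245.]), array([266., 224.]), array([155., 220.]), array([264., 176.]), array([150., 172.])]
38 [array([270., 249.]), array([154., 245.]), array([269., 224.]), array([151., 220.]), array([267., 177.]), array([146., 172.])]
40 [array([273., 249.]), array([151., 245.]), array([272., 224.]), array([148., 220.]), array([270., 177.]), array([143., 172.])]
42.5 [array([277., 250.]), array([147., 245.]), array([276., 224.]), array([144., 220.]), array([274., 177.]), array([139., 172.])]
45 [array([281., 250.]), array([143., 245.]), array([280., 225.]), array([141., 220.]), array([278., 177.]), array([135., 172.])]
[269. 260.] [259. 362.]
```

View pics/s5b.png

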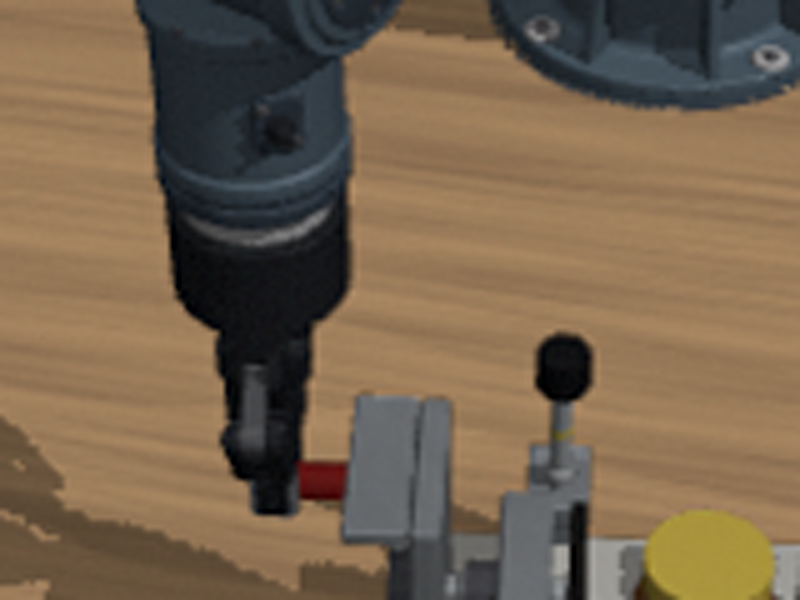

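```bash
cat > arc.py <<'E'
import numpy as np,sys
a=1.73255
def rows(t0,t1,n,cx=0):
    th=np.linspace(t0,t1,n+1);y=-.05*np.sin(th);z=.05*np.cos(th)
    P=np.round(np.c_[-np.sin(a)*y,np.cos(a)*y,z],4);D=np.diff(P,axis=0)
    return D
t0,t1,n=map(float,sys.argv[1:4])
D=rows(t0,t1,int(n))
L=[[round(float(x),4) for x in d]+[0,-1] for d in D]
for i in range(0,len(L),8):print([L[i:i+8]])
E
python3 arc.py -1.21 1.0 8
```

```text
[[[0.0065, 0.001, 0.012, 0, -1], [0.0095, 0.0016, 0.0099, 0, -1], [0.0118, 0.0019, 0.0068, 0, -1], [0.0132, 0.0022, 0.0033, 0, -1], [0.0136, 0.0022, -0.0004, 0, -1], [0.013, 0.0021, -0.0042, 0, -1], [0.0113, 0.0018, -0.0076, 0, -1], [0.0088, 0.0015, -0.0105, 0, -1]]]
```

Call:
servo_tool([
  [[0.0065, 0.001, 0.012, 0, -1], [0.0095, 0.0016, 0.0099, 0, -1], [0.0118, 0.0019, 0.0068, 0, -1], [0.0132, 0.0022, 0.0033, 0, -1]],
])

```text
time_s: 10.0
eef_pos: [0.6124, -0.0911, 0.1485]
eef_rot: [0.0, 0.761, -0.648, -0.0]
wrist_force: [-4.7, -0.2, -8.7]
opening: 0.166
```

```bash
python3 st.py wrist:w6
```

```text
t 10.0 clamp tcp [-65.3   5.3] 148.5 yaw -1.411 z [-0.001 -0.    -1.   ] op 0.166 F [-4.7 -0.2 -8.7] q [-0.34  0.38  1.57 -0.    1.2   2.64]
```

View pics/w6.png

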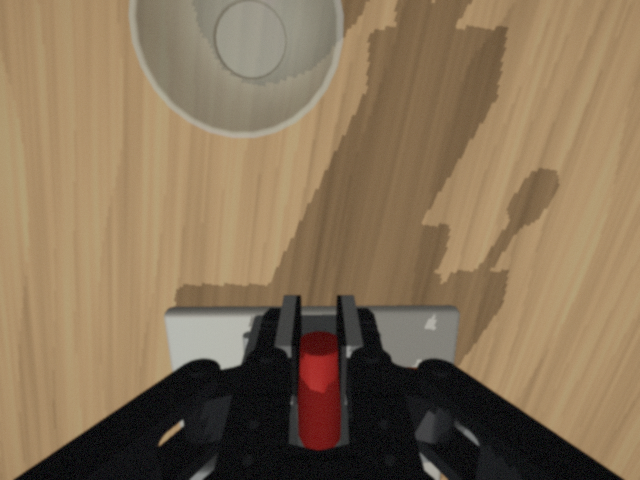

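Call:
servo_tool([
  [[0.0136, 0.0022, -0.0004, 0, -1], [0.013, 0.0021, -0.0042, 0, -1], [0.0113, 0.0018, -0.0076, 0, -1], [0.0088, 0.0015, -0.0105, 0, -1], [0, 0, 0, 0, -0.4], [0, 0, 0, 0, -0.4], [0.0002, -0.0015, 0, 0, -1], [0, 0, 0, 0, -1]],
])

```text
time_s: 10.85
eef_pos: [0.6602, -0.0848, 0.1265]
eef_rot: [-0.001, 0.761, -0.649, 0.001]
wrist_force: [1.7, 3.5, 3.7]
opening: 0.16
```

Call:
servo_tool([
  [[0, 0, 0, 0, -1]],
])

```text
time_s: 10.95
eef_pos: [0.6602, -0.0848, 0.1264]
eef_rot: [-0.001, 0.761, -0.649, 0.001]
wrist_force: [1.7, 5.0, 6.0]
opening: 0.16
```

```bash
python3 st.py wrist:w7; python3 arc.py 1.0 4.6 18
```

```text
t 10.95 clamp tcp [-66.8 -42.9] 126.4 yaw -1.411 z [ 0.004  0.    -1.   ] op 0.16 F [1.7 5.  6. ] q [-0.31  0.49  1.46  0.    1.19  2.68]
[[[0.0045, 0.0007, -0.0089, 0, -1], [0.0026, 0.0004, -0.0096, 0, -1], [0.0007, 0.0001, -0.01, 0, -1], [-0.0012, -0.0002, -0.0099, 0, -1], [-0.0032, -0.0005, -0.0094, 0, -1], [-0.005, -0.0008, -0.0086, 0, -1], [-0.0066, -0.0011, -0.0075, 0, -1], [-0.0079, -0.0012, -0.0059, 0, -1]]]
[[[-0.0089, -0.0015, -0.0043, 0, -1], [-0.0095, -0.0016, -0.0024, 0, -1], [-0.0099, -0.0016, -0.0004, 0, -1], [-0.0097, -0.0016, 0.0016, 0, -1], [-0.0092, -0.0015, 0.0035, 0, -1], [-0.0084, -0.0013, 0.0053, 0, -1], [-0.0071, -0.0012, 0.0068, 0, -1], [-0.0057, -0.0009, 0.0082, 0, -1]]]
[[[-0.004, -0.0007, 0.0091, 0, -1], [-0.002, -0.0003, 0.0098, 0, -1]]]
```

View pics/w7.png

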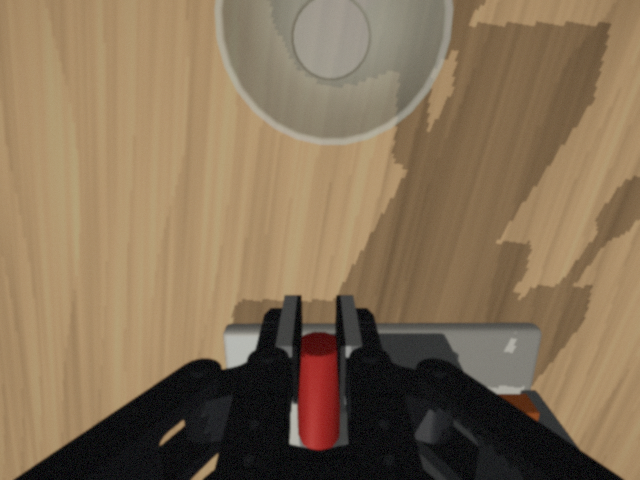

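Call:
servo_tool([
  [[0.0045, 0.0007, -0.0089, 0, -1], [0.0026, 0.0004, -0.0096, 0, -1], [0.0007, 0.0001, -0.01, 0, -1], [-0.0012, -0.0002, -0.0099, 0, -1]],
])

```text
time_s: 11.4
eef_pos: [0.665, -0.0839, 0.0856]
eef_rot: [0.0, 0.761, -0.648, -0.001]
wrist_force: [-6.0, 4.1, 6.0]
opening: 0.156
```

```bash
python3 st.py
```

```text
t 11.4 clamp tcp [-66.7 -47.8] 85.6 yaw -1.411 z [-0.001  0.    -1.   ] op 0.156 F [-6.   4.1  6. ] q [-0.3   0.55  1.45 -0.    1.13  2.68]
```

Call:
servo_tool([
  [[-0.0032, -0.0005, -0.0094, 0, -1], [-0.005, -0.0008, -0.0086, 0, -1], [-0.0066, -0.0011, -0.0075, 0, -1], [-0.0079, -0.0012, -0.0059, 0, -1]],
])

```text
time_s: 11.8
eef_pos: [0.6411, -0.0876, 0.0557]
eef_rot: [0.001, 0.761, -0.648, -0.002]
wrist_force: [-12.0, 6.5, 28.3]
opening: 0.16
```

```bash
python3 st.py wrist:w8 scene:s8
```

```text
t 11.8 clamp tcp [-66.6 -23.7] 55.7 yaw -1.411 z [-0.004  0.001 -1.   ] op 0.16 F [-12.    6.5  28.3] q [-0.32  0.55  1.53 -0.    1.06  2.66]
```

View pics/w8.png

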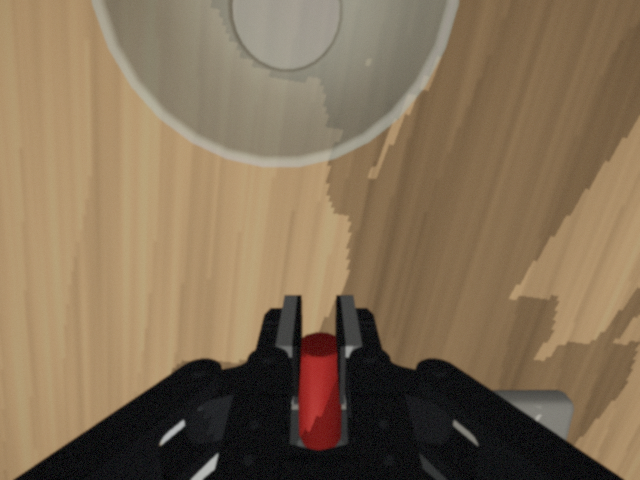

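View pics/s8.png

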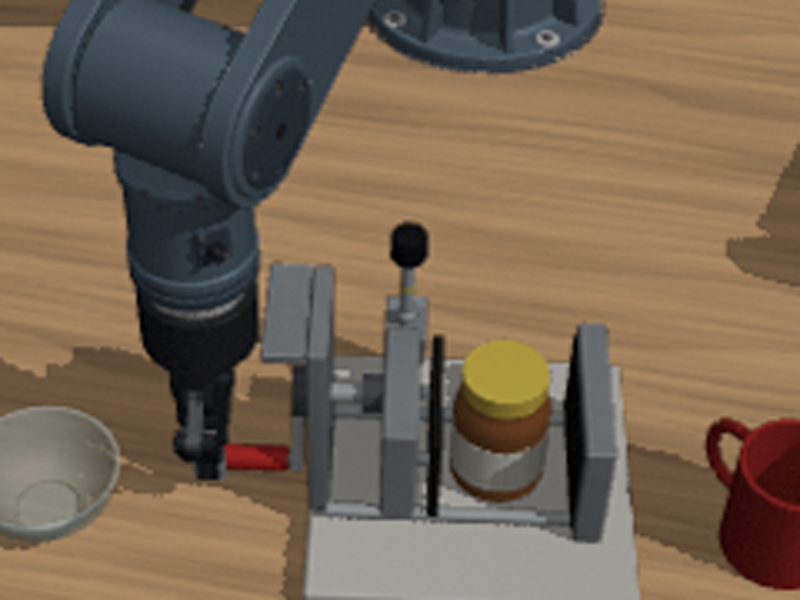

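Call:
servo_tool([
  [[-0.0089, -0.0015, -0.0028, 0, -1], [-0.0095, -0.0016, -0.0024, 0, -1], [-0.0099, -0.0016, -0.0004, 0, -1], [-0.0097, -0.0016, 0.0016, 0, -1]],
])

```text
time_s: 12.3
eef_pos: [0.6066, -0.0936, 0.0521]
eef_rot: [-0.002, 0.761, -0.649, 0.002]
wrist_force: [5.1, 8.2, 9.5]
opening: 0.158
```

```bash
python3 st.py
```

```text
t 12.3 clamp tcp [-66.9  11.4] 52.1 yaw -1.412 z [ 0.005  0.    -1.   ] op 0.158 F [5.1 8.2 9.5] q [-0.35  0.49  1.63  0.    1.01  2.63]
```

Call:
servo_tool([
  [[-0.0092, -0.0015, 0.0035, 0, -1], [-0.0084, -0.0013, 0.0053, 0, -1], [-0.0071, -0.0012, 0.0068, 0, -1], [-0.0057, -0.0009, 0.0082, 0, -1]],
])

```text
time_s: 12.7
eef_pos: [0.5757, -0.0987, 0.0748]
eef_rot: [-0.001, 0.761, -0.649, 0.001]
wrist_force: [8.7, 5.5, -0.4]
opening: 0.156
```

```bash
python3 st.py wrist:w9; python3 arc.py 4.2 7.2 15
```

```text
t 12.7 clamp tcp [-67.   42.8] 74.8 yaw -1.412 z [ 0.004  0.    -1.   ] op 0.156 F [ 8.7  5.5 -0.4] q [-0.37  0.4   1.7   0.    1.03  2.61]
[[[-0.004, -0.0007, 0.0091, 0, -1], [-0.002, -0.0003, 0.0098, 0, -1], [-0.0002, 0.0, 0.01, 0, -1], [0.0019, 0.0003, 0.0098, 0, -1], [0.0037, 0.0006, 0.0092, 0, -1], [0.0055, 0.0009, 0.0083, 0, -1], [0.0069, 0.0011, 0.0071, 0, -1], [0.0083, 0.0014, 0.0055, 0, -1]]]
[[[0.0091, 0.0015, 0.0037, 0, -1], [0.0097, 0.0015, 0.0018, 0, -1], [0.0099, 0.0016, -0.0001, 0, -1], [0.0096, 0.0016, -0.0022, 0, -1], [0.009, 0.0015, -0.004, 0, -1], [0.008, 0.0013, -0.0058, 0, -1], [0.0068, 0.0011, -0.0073, 0, -1]]]
```

View pics/w9.png

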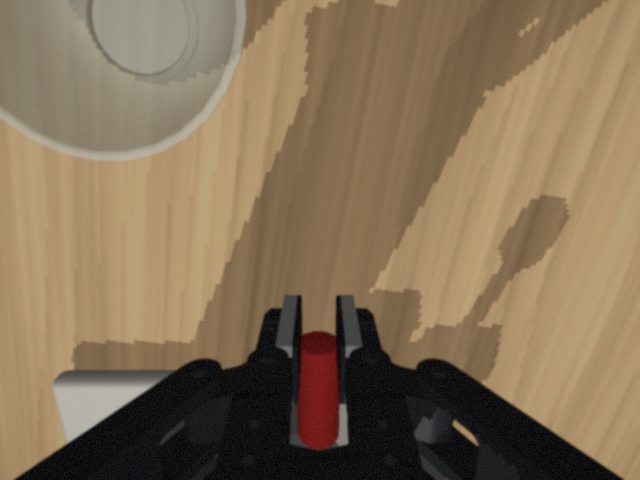

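Lifting works too: the grip stays in the pads. Continuing round.

Call:
servo_tool([
  [[-0.004, -0.0007, 0.0091, 0, -1], [-0.002, -0.0003, 0.0098, 0, -1], [-0.0002, 0.0, 0.01, 0, -1], [0.0019, 0.0003, 0.0098, 0, -1], [0.0037, 0.0006, 0.0092, 0, -1], [0.0055, 0.0009, 0.0083, 0, -1], [0.0069, 0.0011, 0.0071, 0, -1], [0.0083, 0.0014, 0.0055, 0, -1]],
])

```text
time_s: 13.55
eef_pos: [0.5925, -0.096, 0.1435]
eef_rot: [0.002, 0.761, -0.648, -0.002]
wrist_force: [-9.2, 1.5, 5.0]
opening: 0.154
```

Call:
servo_tool([
  [[0.0091, 0.0015, 0.0037, 0, -1], [0.0097, 0.0015, 0.0018, 0, -1], [0.0099, 0.0016, -0.0001, 0, -1], [0.0096, 0.0016, -0.0022, 0, -1], [0.009, 0.0015, -0.004, 0, -1], [0.008, 0.0013, -0.0058, 0, -1], [0.0068, 0.0011, -0.0073, 0, -1]],
])

```text
time_s: 14.25
eef_pos: [0.6577, -0.0851, 0.1307]
eef_rot: [-0.0, 0.761, -0.648, 0.0]
wrist_force: [-3.5, 3.7, 3.2]
opening: 0.16
```

```bash
python3 st.py wrist:w10 scene:s10; python3 arc.py 7.2 10.6 17
```

```text
t 14.25 clamp tcp [-66.8 -40.4] 130.7 yaw -1.411 z [ 0.001  0.    -1.   ] op 0.16 F [-3.5  3.7  3.2] q [-0.31  0.48  1.46  0.    1.2   2.67]
[[[0.0051, 0.0008, -0.0085, 0, -1], [0.0035, 0.0006, -0.0093, 0, -1], [0.0015, 0.0002, -0.0099, 0, -1], [-0.0005, 0.0, -0.01, 0, -1], [-0.0024, -0.0004, -0.0097, 0, -1], [-0.0042, -0.0007, -0.009, 0, -1], [-0.006, -0.001, -0.0079, 0, -1], [-0.0073, -0.0012, -0.0067, 0, -1]]]
[[[-0.0086, -0.0014, -0.005, 0, -1], [-0.0093, -0.0015, -0.0031, 0, -1], [-0.0098, -0.0016, -0.0013, 0, -1], [-0.0098, -0.0016, 0.0008, 0, -1], [-0.0095, -0.0016, 0.0027, 0, -1], [-0.0087, -0.0014, 0.0045, 0, -1], [-0.0077, -0.0012, 0.0063, 0, -1], [-0.0064, -0.0011, 0.0077, 0, -1]]]
[[[-0.0046, -0.0007, 0.0087, 0, -1]]]
```

View pics/w10.png

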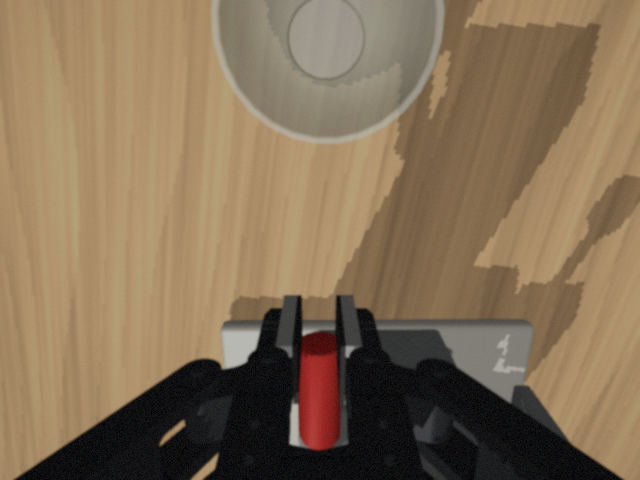

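View pics/s10.png

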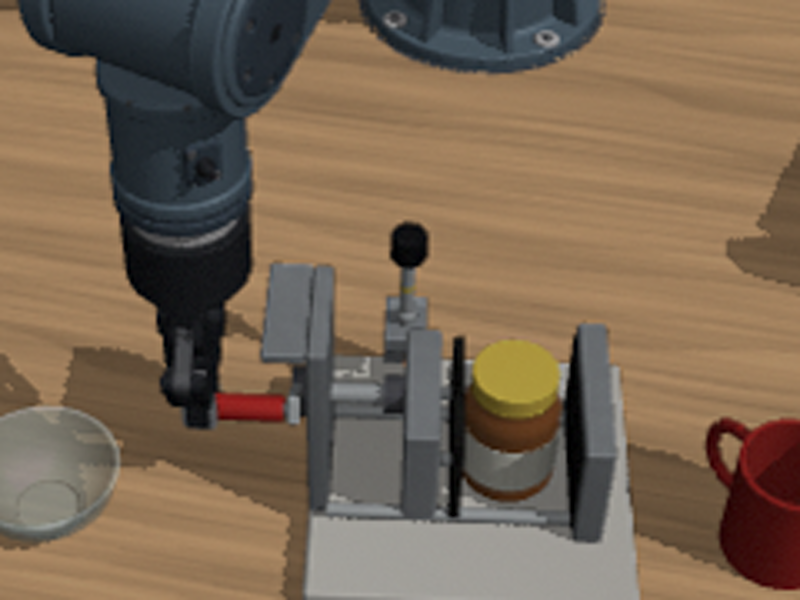

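Call:
servo_tool([
  [[0.0051, 0.0008, -0.0085, 0, -1], [0.0035, 0.0006, -0.0093, 0, -1], [0.0015, 0.0002, -0.0099, 0, -1], [-0.0005, 0.0, -0.01, 0, -1], [-0.0024, -0.0004, -0.0097, 0, -1], [-0.0042, -0.0007, -0.009, 0, -1], [-0.006, -0.001, -0.0079, 0, -1], [-0.0073, -0.0012, -0.0067, 0, -1]],
])

```text
time_s: 15.15
eef_pos: [0.6463, -0.0869, 0.0596]
eef_rot: [-0.0, 0.761, -0.648, -0.0]
wrist_force: [-7.3, 5.5, 16.1]
opening: 0.154
```

Call:
servo_tool([
  [[-0.0086, -0.0014, -0.005, 0, -1], [-0.0093, -0.0015, -0.0031, 0, -1], [-0.0098, -0.0016, -0.0013, 0, -1], [-0.0098, -0.0016, 0.0008, 0, -1]],
])

```text
time_s: 15.55
eef_pos: [0.611, -0.0929, 0.0516]
eef_rot: [-0.002, 0.761, -0.649, 0.002]
wrist_force: [4.0, 7.7, 5.2]
opening: 0.158
```

```bash
python3 st.py wrist:w11 scene:s11
```

```text
t 15.55 clamp tcp [-67.    6.9] 51.6 yaw -1.412 z [ 0.005  0.    -1.   ] op 0.158 F [4.  7.7 5.2] q [-0.34  0.5   1.62  0.    1.02  2.64]
```

View pics/w11.png

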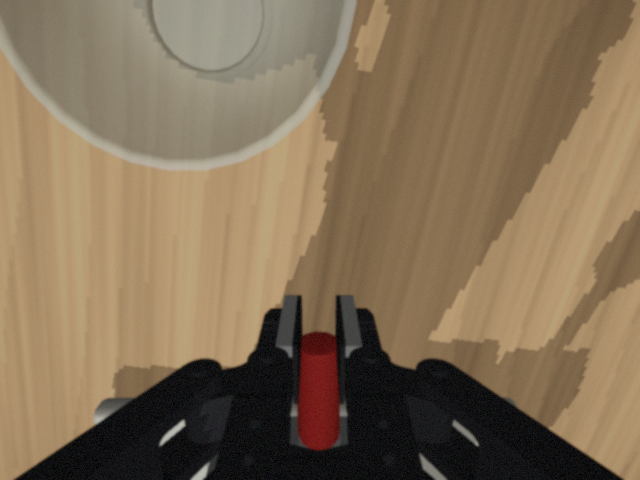

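View pics/s11.png

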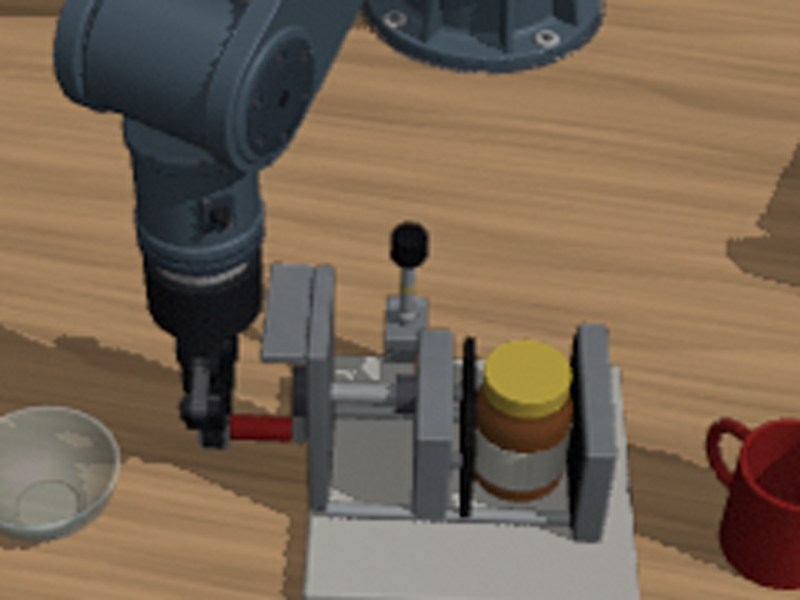

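Call:
servo_tool([
  [[-0.0095, -0.0016, 0.0027, 0, -1], [-0.0087, -0.0014, 0.0045, 0, -1], [-0.0077, -0.0012, 0.0063, 0, -1], [-0.0064, -0.0011, 0.0077, 0, -1], [-0.0046, -0.0007, 0.0087, 0, -1], [0, 0, 0, 0, -1]],
])

```text
time_s: 16.25
eef_pos: [0.5727, -0.0993, 0.0812]
eef_rot: [-0.001, 0.761, -0.649, 0.001]
wrist_force: [0.7, 5.4, 3.0]
opening: 0.155
```

```bash
python3 st.py wrist:w12 scene:s12
```

```text
t 16.25 clamp tcp [-67.1  45.8] 81.2 yaw -1.412 z [ 0.002  0.    -1.   ] op 0.155 F [0.7 5.4 3. ] q [-0.38  0.39  1.71  0.    1.04  2.61]
```

View pics/s12.png

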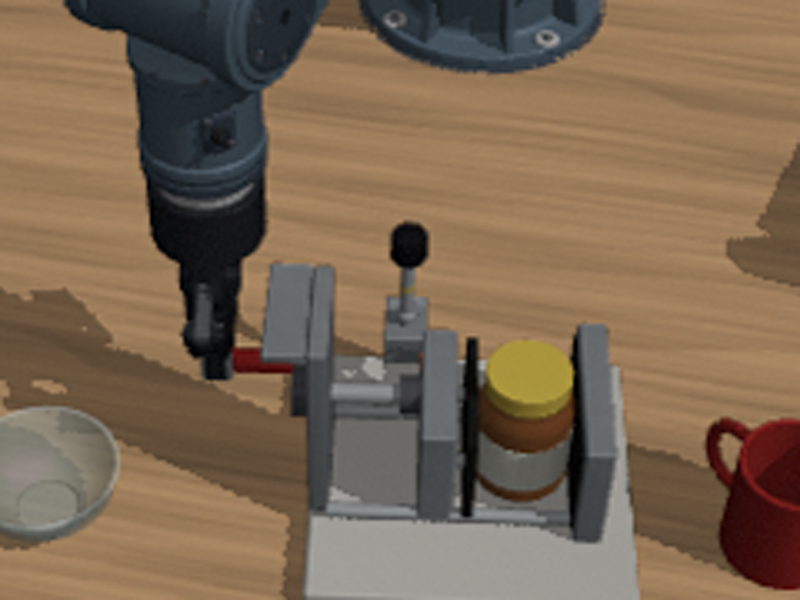

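View pics/w12.png

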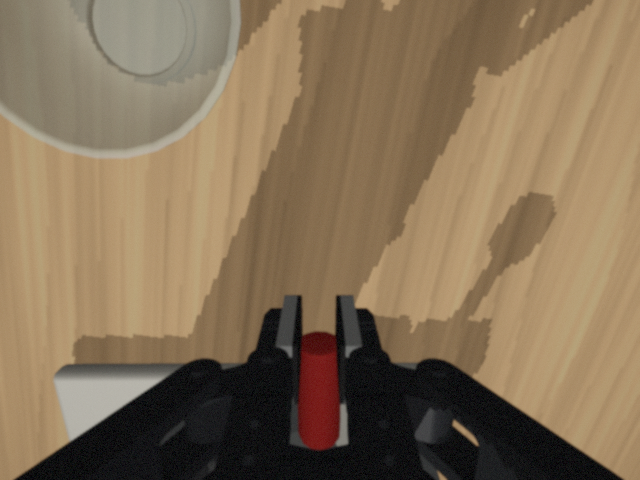

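Call:
servo_tool([
  [[-0.002, -0.0003, 0.006, 0, -1], [-0.0013, -0.0002, 0.006, 0, -1], [0, 0, 0, 0, -1], [0, 0, 0, 0, -1]],
])

```text
time_s: 16.75
eef_pos: [0.5693, -0.0998, 0.0921]
eef_rot: [-0.0, 0.761, -0.649, 0.0]
wrist_force: [1.7, 4.0, 1.5]
opening: 0.152
```

```bash
python3 st.py wrist:w13
```

```text
t 16.75 clamp tcp [-67.1  49.2] 92.1 yaw -1.412 z [ 0.001  0.    -1.   ] op 0.152 F [1.7 4.  1.5] q [-0.38  0.37  1.71  0.    1.06  2.6 ]
```

View pics/w13.png

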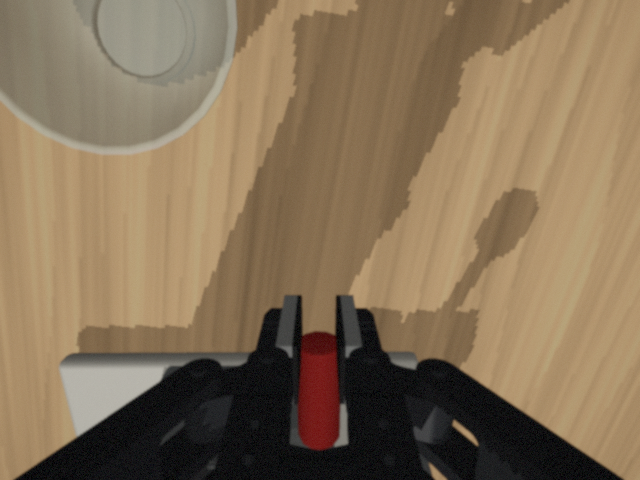

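Call:
servo_tool([
  [[0, 0, 0, 0, -0.3], [0, 0, 0, 0, 0], [0, 0, 0, 0, 0.2], [0.0024, -0.0148, 0, 0, 0.5], [0, 0, 0.02, 0, 0.5], [0, 0, 0.04, 0, 0.5], [0, 0, 0.045, 0, 0.5], [0, 0, 0.045, 0, 0.5]],
])

```text
time_s: 17.6
eef_pos: [0.5708, -0.116, 0.2432]
eef_rot: [0.0, 0.761, -0.649, -0.0]
wrist_force: [1.8, -0.7, 0.1]
opening: 0.755
```

```bash
python3 st.py wrist:w14 scene:s14; python3 - <<'E'
from h import *
c=camera('wrist')
for th in(10.6,10.7,10.8,10.9,11.0):
    y=-50*np.sin(th);z=95+50*np.cos(th)
    print(th,[np.round(proj(c,W(p)),1) for p in ([-40,y,z],[-60,y,z],[-60,y,z+9],[-40,y-9,z],[-40,y+9,z])])
E
```

```text
t 17.6 clamp tcp [-83.2  50.3] 243.2 yaw -1.412 z [-0.001 -0.    -1.   ] op 0.755 F [ 1.8 -0.7  0.1] q [-0.4   0.2   1.59 -0.    1.35  2.58]
10.6 [array([320.4, 264.3]), array([320.4, 241.2]), array([320.3, 245. ]), array([309.4, 264.3]), array([331.5, 264.3])]
10.7 [array([322.5, 266.6]), array([322.5, 243.1]), array([322.5, 247.1]), array([311.3, 266.6]), array([333.7, 266.6])]
10.8 [array([324., 269.]), array([324.1, 245.2]), array([324.1, 249.3]), array([312.7, 269. ]), array([335.4, 269. ])]
10.9 [array([325. , 271.5]), array([325. , 247.5]), array([325.1, 251.7]), array([313.4, 271.5]), array([336.5, 271.5])]
11.0 [array([325.3, 274.1]), array([325.4, 249.8]), array([325.4, 254.1]), array([313.6, 274.1]), array([337. , 274.2])]
```

View pics/w14.png

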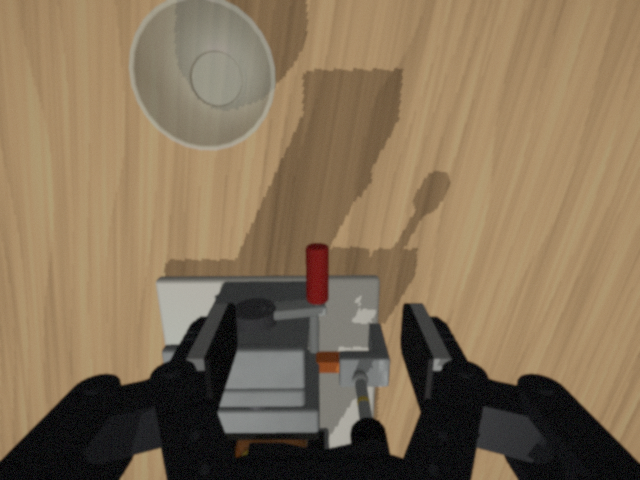

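View pics/s14.png

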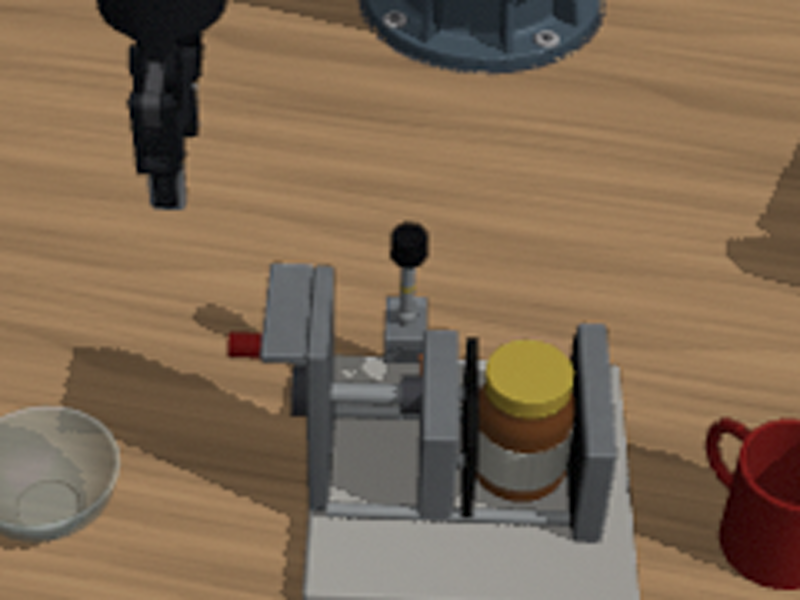

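```bash
python3 st.py; python3 - <<'E'
from h import *
c=camera('wrist');im=c['img']
cv2.imwrite('pics/w15.png',cv2.resize(im[220:420,130:400],(800,592),interpolation=cv2.INTER_CUBIC))
for th in(10.7,10.8,10.9,11.0,11.1):
    y=-50*np.sin(th);z=95+50*np.cos(th)
    print(th,[np.round((proj(c,W(p))-[130,220])*2.963,0) for p in ([-60,y,z],[-60,y,z+9],[-14,y-9,z],[-14,y+9,z])])
for p in ([-28,42,173],[0,-110,18],[0,110,18],[47,68,78],[47,112,78]):print(p,np.round((proj(c,W(p))-[130,220])*2.963,0))
E
```

```text
t 17.75 clamp tcp [-84.5  47.9] 246.3 yaw -1.412 z [ 0.008 -0.004 -1.   ] op 0.751 F [-0.5  0.  -0.3] q [-0.4   0.2   1.59 -0.    1.35  2.58]
10.7 [array([562.,  68.]), array([562.,  80.]), array([530., 226.]), array([595., 226.])]
10.8 [array([567.,  75.]), array([567.,  87.]), array([534., 234.]), array([600., 234.])]
10.9 [array([570.,  81.]), array([570.,  94.]), array([536., 243.]), array([604., 243.])]
11.0 [array([571.,  88.]), array([571., 101.]), array([537., 252.]), array([605., 252.])]
11.1 [array([570.,  95.]), array([570., 109.]), array([535., 261.]), array([605., 261.])]
[-28, 42, 173] [532. 380.]
[0, -110, 18] [ 85. 176.]
[0, 110, 18] [753. 176.]
[47, 68, 78] [632. 409.]
[47, 112, 78] [782. 409.]
```

View pics/w15.png

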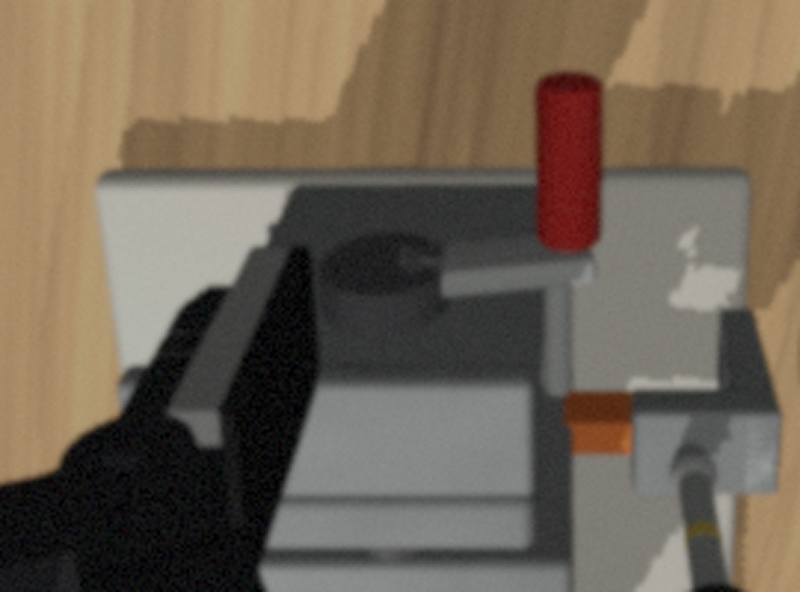

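```bash
python3 -c "
from h import *
o=get_obs();print(o['eef_pos'],np.array([.5132,.0221,.157])-o['eef_pos'])"
```

```text
[ 0.57191701 -0.11612551  0.24346443] [-0.05871701  0.13822551 -0.08646443]
```

Call:
servo_tool([
  [[-0.0054, 0.0126, 0, 0.1428, 0.5], [-0.0054, 0.0126, 0, 0.1428, 0.5], [-0.0054, 0.0126, 0, 0.1428, 0.5], [-0.0054, 0.0126, 0, 0.1428, 0.5], [-0.0054, 0.0126, 0, 0.1428, 0.5], [-0.0054, 0.0126, 0, 0.1428, 0.5], [-0.0054, 0.0126, 0, 0.1428, 0.5], [-0.0054, 0.0126, 0, 0.1428, 0.5]],
])

```text
time_s: 18.6
eef_pos: [0.5267, -0.0138, 0.2396]
eef_rot: [-0.0, 0.991, -0.131, -0.002]
wrist_force: [0.0, 0.4, 0.7]
opening: 0.746
```

Call:
servo_tool([
  [[-0.0054, 0.0126, 0, 0.1428, 0.5], [-0.0052, 0.0126, 0, 0.1428, 0.4], [-0.0048, 0.0122, 0, 0.143, 0.4], [0, 0, 0, 0, 0.4], [0, 0, 0, 0, 0.4]],
])

```text
time_s: 19.1
eef_pos: [0.5121, 0.0231, 0.2406]
eef_rot: [-0.0, 0.997, 0.078, -0.001]
wrist_force: [-0.5, -0.5, 0.5]
opening: 0.7
```

```bash
python3 st.py; python3 - <<'E'
from h import *
c=camera('wrist');save(c,'w16')
print(get_obs()['eef_pos'],np.round(proj(c,W([62.5,85,163])),1),pin(c,'stop_knob'))
for p in ([98.5,-50,109],[98.5,50,109],[111,-50,102],[111,50,102],[177,55,102],[177,-55,102],[110.5,-50,102],[74.5,50,109]):print(p,np.round(proj(c,W(p)),1))
E
```

```text
t 19.1 clamp tcp [63.5 85.9] 240.6 yaw 0.156 z [-0.002 -0.    -1.   ] op 0.7 F [-0.5 -0.5  0.5] q [-0.19  0.05  1.77 -0.    1.33  1.23]
[0.51229987 0.02289068 0.24085261] [322.4 255. ] [(0.69, array([320.512, 249.696]))]
[98.5, -50, 109] [257.7  -0.7]
[98.5, 50, 109] [266.1 174.2]
[111, -50, 102] [238.1   2.2]
[111, 50, 102] [248.7 172.4]
[177, 55, 102] [150.8 180.3]
[177, -55, 102] [124.1  -6.8]
[110.5, -50, 102] [239.    2.2]
[74.5, 50, 109] [303.1 174. ]
```

View pics/w16.png

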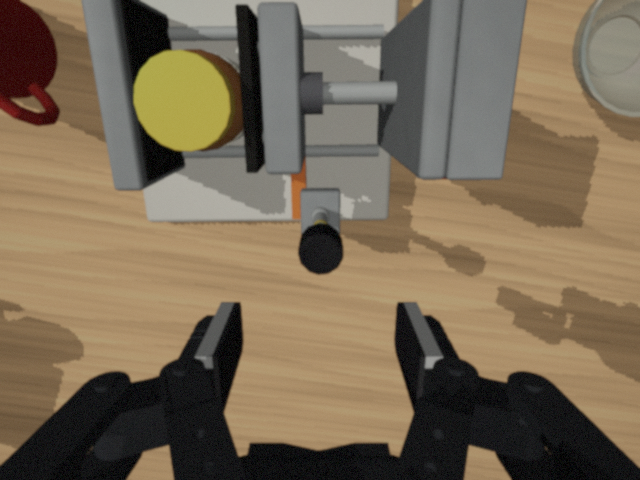

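```bash
python3 - <<'E'
import cv2
im=cv2.imread('pics/w16.png');cv2.imwrite('pics/z16.png',cv2.resize(im[80:230,120:320],(800,600),interpolation=cv2.INTER_CUBIC))
im=cv2.imread('pics/w1.png');cv2.imwrite('pics/z1.png',cv2.resize(im[80:230,220:420],(800,600),interpolation=cv2.INTER_CUBIC))
E
```

```text
(no output)
```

View pics/z16.png

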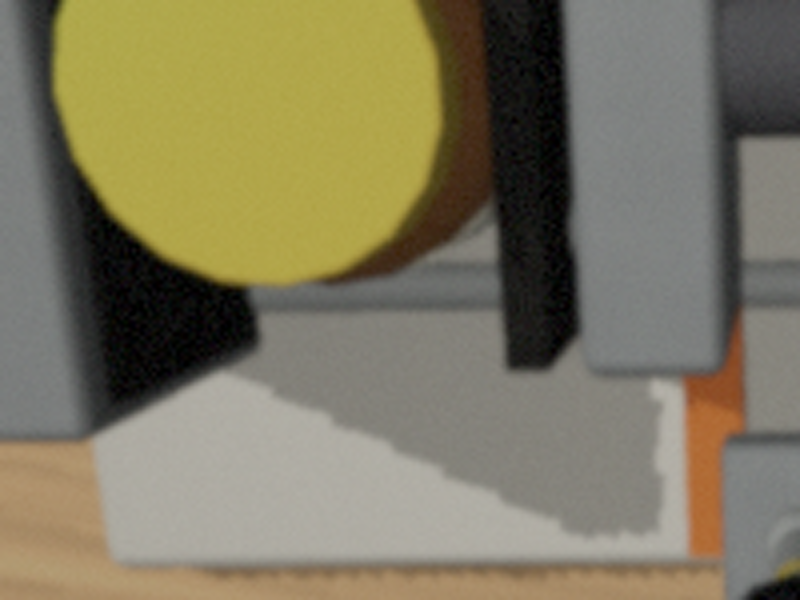

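View pics/z1.png

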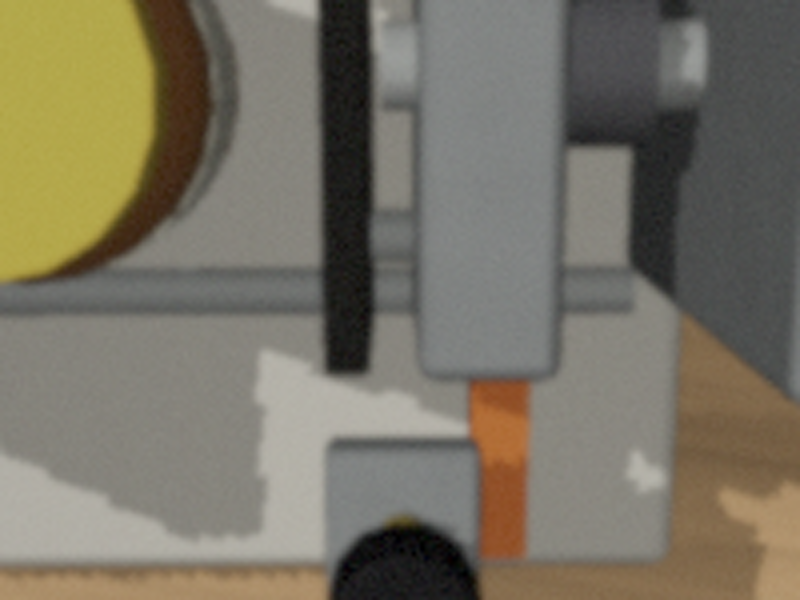

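Call:
servo_tool([
  [[0.001, -0.0005, -0.03, 0, 0.4], [0, 0, -0.03, 0, 0.4], [0, 0, -0.018, 0, 0.4], [0, 0, -0.006, 0, 0.4], [0, 0, 0, 0, -1], [0, 0, 0, 0, -1], [0, 0, 0, 0, -1], [0, 0, 0, 0, -1]],
])

```text
time_s: 20.0
eef_pos: [0.5145, 0.0225, 0.1591]
eef_rot: [0.001, 0.997, 0.08, 0.001]
wrist_force: [1.2, -2.3, 0.3]
opening: 0.281
```

Call:
servo_tool([
  [[0, 0, -0.003, 0, -1], [0, 0, -0.006, 0, -1], [0, 0, -0.006, 0, -1], [0, 0, -0.006, 0, -1], [0, 0, -0.006, 0, -1], [0, 0, -0.004, 0, -1], [0, 0, 0, 0, -1]],
])

```text
time_s: 20.7
eef_pos: [0.5147, 0.0225, 0.1291]
eef_rot: [0.001, 0.997, 0.08, 0.001]
wrist_force: [-5.3, -4.0, 20.3]
opening: 0.277
```

```bash
python3 st.py wrist:w17 scene:s17
```

```text
t 20.7 clamp tcp [62.5 83.4] 129.1 yaw 0.16 z [ 0.002 -0.001 -1.   ] op 0.277 F [-5.3 -4.  20.3] q [-0.19  0.19  1.86 -0.    1.1   1.22]
```

View pics/w17.png

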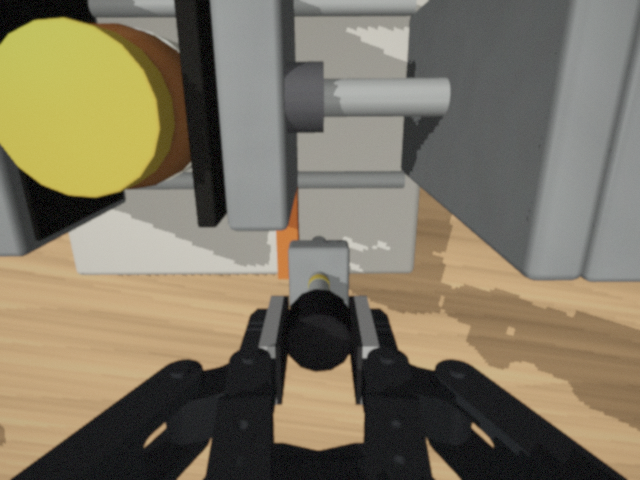

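View pics/s17.png

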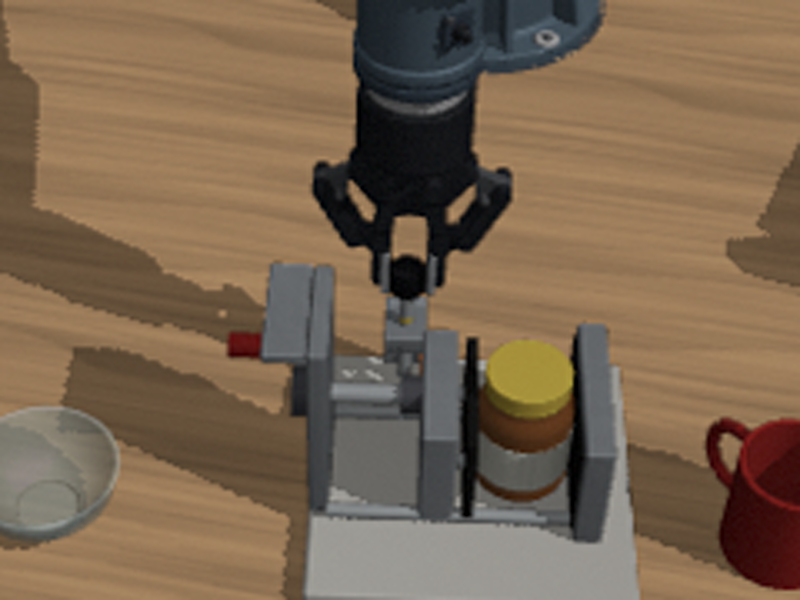

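Call:
servo_tool([
  [[0, 0, 0, 0, 0], [0, 0, 0, 0, 0.4], [0, 0, 0, 0, 0.4], [0, 0, 0.01, 0, 0.4], [0, 0, 0.03, 0, 0.4], [0, 0, 0.04, 0, 0.4], [0, 0, 0.036, 0, 0.4], [0, 0, 0, 0, 0.4]],
])

```text
time_s: 21.6
eef_pos: [0.5166, 0.0227, 0.2491]
eef_rot: [0.001, 0.997, 0.08, 0.005]
wrist_force: [0.6, -0.9, -0.3]
opening: 0.695
```

Call:
servo_tool([
  [[0, 0, 0, 0, 0.4], [0, 0, 0, 0, 0.4]],
])

```text
time_s: 21.8
eef_pos: [0.5126, 0.0232, 0.2416]
eef_rot: [-0.0, 0.997, 0.08, -0.001]
wrist_force: [-0.2, 0.6, -0.1]
opening: 0.701
```

```bash
python3 st.py scene:s18; python3 - <<'E'
from h import *
c=camera('wrist');save(c,'w18')
print('knob home/up',np.round(proj(c,W([62.5,85,133])),1),np.round(proj(c,W([62.5,85,163])),1),pin(c,'stop_knob'))
for d in trace(c,'stop_knob')[:1]: print(np.array(d['rect'])*[640,480,640,480])
for j in (33,34,34.5,35,36): print(j,'block L/R',np.round([proj(c,W([64+j,20,109]))[0],proj(c,W([40+j,20,109]))[0]],1))
for x in (110,111,112): print(x,'pad face',np.round(proj(c,W([x,20,102]))))
s=camera('scene');t=camera('top')
for cc in (s,t):
  for n in ('cup','bowl'):
    for a,p in pin(cc,n): print(n,a,np.round(onz(cc,p,0),3))
E
```

```text
t 21.8 clamp tcp [63.5 85.3] 241.6 yaw 0.16 z [-0.002  0.001 -1.   ] op 0.701 F [-0.2  0.6 -0.1] q [-0.19  0.05  1.76  0.    1.33  1.22]
knob home/up [322.2 237.2] [322.6 255.2] [(0.66, array([321.088, 231.312]))]
[303.296 205.296 342.528 254.112]
33 block L/R [267.  305.3]
34 block L/R [265.4 303.7]
34.5 block L/R [264.6 302.9]
35 block L/R [263.8 302.1]
36 block L/R [262.3 300.5]
110 pad face [248. 126.]
111 pad face [247. 126.]
112 pad face [245. 126.]
cup 0.67 [0.595 0.292 0.   ]
cup 0.57 [0.594 0.303 0.   ]
bowl 0.78 [ 0.673 -0.198  0.   ]
```

View pics/w18.png

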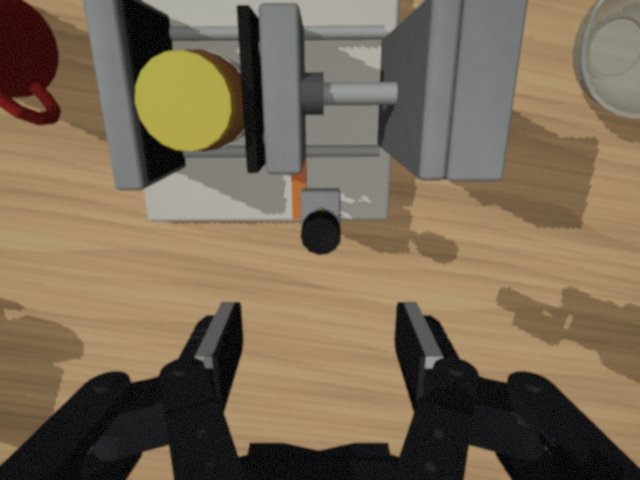

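View pics/s18.png

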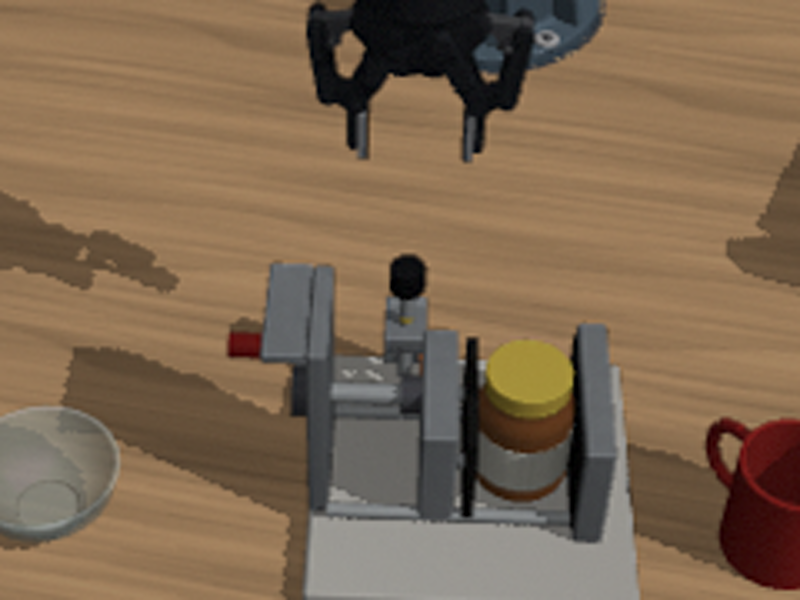

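```bash
python3 - <<'E'
import cv2,numpy as np
im=cv2.imread('pics/w18.png').astype(float)[122:131].mean((0,2));print(np.round(im[236:312]))
E
```

```text
[ 41.  43.  41.  40.  40.  41.  44.  45.  34.  22.  20.  17.  15.  17.
  17.  13.  18.  20.  14.  16.  12.   9.  11.   9.   7.  12.  21.  55.
  91. 116. 124. 127. 127. 129. 128. 128. 128. 127. 127. 127. 127. 127.
 127. 127. 126. 126. 126. 126. 127. 127. 126. 126. 126. 127. 127. 127.
 128. 127. 126. 125. 124. 117. 106.  91.  76.  61.  50.  47.  57.  88.
 116. 128. 129. 129. 129. 129.]
```

```bash
python3 - <<'E'
from h import *
c=camera('wrist');o=get_obs()
K,Rc,t=KRt(c)
def Tm(p,q): 
    M=np.eye(4);M[:3,:3]=R.from_quat(np.roll(q,-1)).as_matrix();M[:3,3]=p;return M
wc=np.eye(4);wc[:3,:3]=Rc;wc[:3,3]=t
ct=wc@Tm(o['eef_pos'],o['eef_rot'])   # tool->cam
M=ct@np.linalg.inv(Tm([.5135,.0237,.2455],[0,.99675,.0806,0]))
c1={'camera_matrix':c['camera_matrix'],'rvec':cv2.Rodrigues(M[:3,:3])[0],'tvec':M[:3,3]}
def edges(f,row,lo,hi):
    p=cv2.imread(f).astype(float)[row-4:row+5].mean((0,2));return np.round(p[lo:hi])
j=-1.22*3.183
for nm,cc,jj,sq in(('w1',c1,j,0),('now',c,34.5,3.5)):
  for y in(-20,20,35):
    print(nm,y,[np.round(proj(cc,W(p)),1) for p in ([80+jj-sq,y,102],[64+jj,y,109],[40+jj,y,109])])
cv2.imwrite('pics/w19.png',c['img'])
for row in (60,120,140): print(row,'w1',list(enumerate(edges('pics/w1.png',row,295,330),295)))
for row in (60,120,140): print(row,'now',list(enumerate(edges('pics/w19.png',row,238,272),238)))
E
```

```text
w1 -20 [array([300.7,  61.3]), array([326.6,  60.3]), array([366.2,  60.3])]
w1 20 [array([301.6, 127.7]), array([326.2, 128.4]), array([363.8, 128.4])]
w1 35 [array([301.9, 150.9]), array([326.1, 152.2]), array([363. , 152.2])]
now -20 [array([242.4,  60.8]), array([261.2,  59.7]), array([301.2,  59.6])]
now 20 [array([246.3, 127.8]), array([264.2, 128.6]), array([302.2, 128.5])]
now 35 [array([247.7, 151.3]), array([265.3, 152.6]), array([302.6, 152.6])]
60 w1 [(295, np.float64(174.0)), (296, np.float64(174.0)), (297, np.float64(170.0)), (298, np.float64(153.0)), (299, np.float64(105.0)), (300, np.float64(50.0)), (301, np.float64(26.0)), (302, np.float64(26.0)), (303, np.float64(26.0)), (304, np.float64(25.0)), (305, np.float64(25.0)), (306, np.float64(27.0)), (307, np.float64(26.0)), (308, np.float64(28.0)), (309, np.float64(26.0)), (310, np.float64(24.0)), (311, np.float64(40.0)), (312, np.float64(78.0)), (313, np.float64(114.0)), (314, np.float64(132.0)), (315, np.float64(136.0)), (316, np.float64(131.0)), (317, np.float64(119.0)), (318, np.float64(111.0)), (319, np.float64(110.
[... 3962 characters left out ...]
4, np.float64(85.0)), (245, np.float64(50.0)), (246, np.float64(22.0)), (247, np.float64(19.0)), (248, np.float64(17.0)), (249, np.float64(18.0)), (250, np.float64(19.0)), (251, np.float64(16.0)), (252, np.float64(22.0)), (253, np.float64(23.0)), (254, np.float64(20.0)), (255, np.float64(15.0)), (256, np.float64(13.0)), (257, np.float64(12.0)), (258, np.float64(7.0)), (259, np.float64(8.0)), (260, np.float64(8.0)), (261, np.float64(20.0)), (262, np.float64(45.0)), (263, np.float64(76.0)), (264, np.float64(99.0)), (265, np.float64(116.0)), (266, np.float64(124.0)), (267, np.float64(128.0)), (268, np.float64(128.0)), (269, np.float64(129.0)), (270, np.float64(128.0)), (271, np.float64(129.0))]
```

Call:
servo_tool([
  [[-0.0015, 0.0095, 0, 0, 0.4], [-0.0015, 0.0095, -0.01, 0, 0.4], [-0.0015, 0.0095, -0.01, 0, 0.4], [-0.0015, 0.009, -0.01, 0, 0.4], [0, 0, 0, 0, 0.4], [0, 0, 0, 0, 0.4], [0, 0, 0, 0, 0.4]],
])

```text
time_s: 23.05
eef_pos: [0.5078, 0.0604, 0.2131]
eef_rot: [0.0, 0.997, 0.08, 0.0]
wrist_force: [0.2, -0.7, 0.1]
opening: 0.7
```

```bash
python3 - <<'E'
from h import *
c=camera('wrist');save(c,'w20');im=c['img'].astype(float)
for y in (-20,20,35,45):
  print(y,[np.round(proj(c,W(p)),1) for p in ([111,y,102],[98.5,y,109],[74.5,y,109])])
for d in trace(c,'pad')[:1]:print(d['conf'],np.array(d['rect'])*[640,480,640,480])
cv2.imwrite('pics/z20.png',cv2.resize(c['img'][60:210,240:440],(800,600),interpolation=cv2.INTER_CUBIC))
for y in (45,):
  r=int(proj(c,W([105,y,105]))[1]);print(r,np.round(im[r-3:r+4].mean((0,2))[290:385]))
E
```

```text
-20 [array([301.8,  57. ]), array([324.9,  55.7]), array([370.2,  55.5])]
20 [array([302.9, 132.3]), array([324.7, 133.2]), array([367.4, 133.2])]
35 [array([303.3, 158.4]), array([324.6, 160.1]), array([366.4, 160. ])]
45 [array([303.5, 175.3]), array([324.5, 177.4]), array([365.8, 177.3])]
0.78 [295.424   1.824 322.688 183.504]
176 [130. 131. 131. 130. 130. 131. 130. 131. 128. 117.  88.  54.  32.  24.
  28.  27.  27.  23.  27.  26.  26.  26.  36.  70. 107. 125. 130. 132.
 132. 131. 131. 128. 121. 111. 113. 121. 125. 127. 128. 129. 129. 129.
 129. 129. 129. 130. 130. 131. 131. 130. 131. 130. 130. 130. 130. 131.
 130. 130. 130. 129. 129. 128. 129. 129. 129. 128. 128. 128. 126. 122.
 111.  98.  90. 101. 122. 131. 132. 133. 133. 132. 133. 133. 133. 133.
 132. 133. 132. 132. 133. 133. 133. 133. 133. 133. 133.]
```

View pics/z20.png

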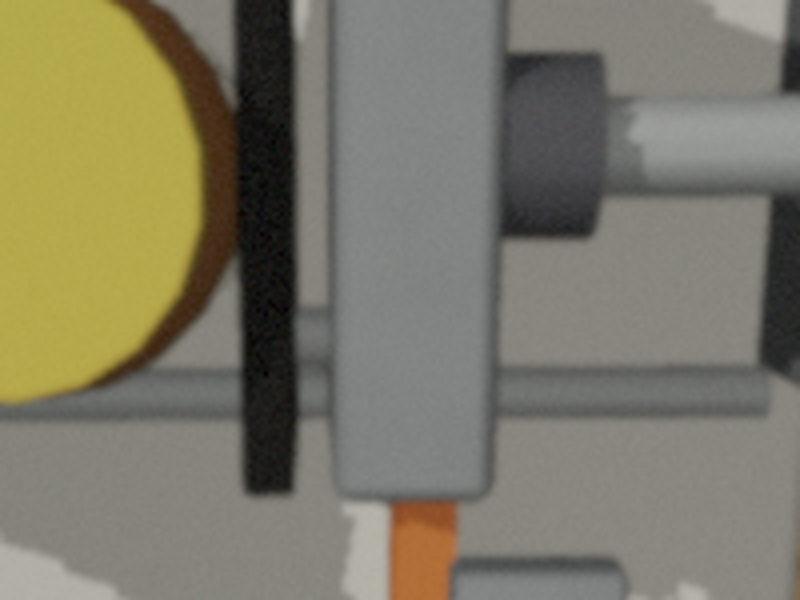

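View pics/w20.png

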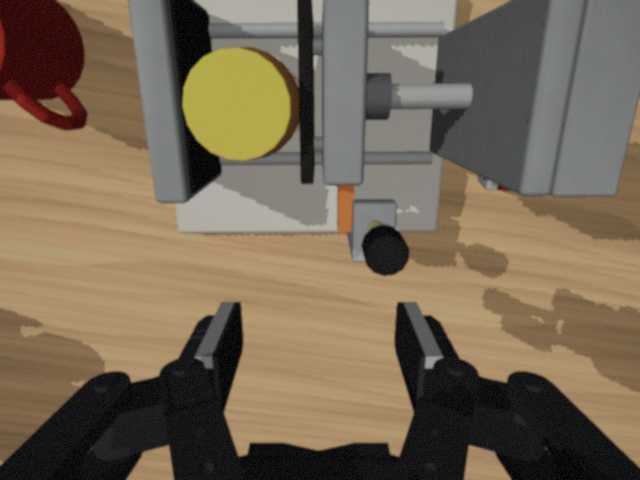

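```bash
python3 - <<'E'
import cv2,numpy as np
def pr(f,rows,lo,hi):
    im=cv2.imread(f).astype(float)
    for r in rows: print(f,r,lo,list(np.round(im[r-2:r+3].mean((0,2))[lo:hi]).astype(int)))
pr('pics/w1.png',(150,165),292,372)
pr('pics/w20.png',(155,170),292,378)
E
```

```text
pics/w1.png 150 292 [np.int64(107), np.int64(106), np.int64(107), np.int64(105), np.int64(106), np.int64(108), np.int64(105), np.int64(94), np.int64(71), np.int64(42), np.int64(31), np.int64(28), np.int64(27), np.int64(28), np.int64(29), np.int64(27), np.int64(26), np.int64(22), np.int64(23), np.int64(22), np.int64(35), np.int64(68), np.int64(96), np.int64(105), np.int64(106), np.int64(108), np.int64(108), np.int64(107), np.int64(107), np.int64(106), np.int64(96), np.int64(83), np.int64(90), np.int64(107), np.int64(121), np.int64(126), np.int64(127), np.int64(129), np.int64(129), np.int64(129), np.int64(129), np.int64(129), np.int64(129), np.int64(129), np.int64(129), np.int64(128), np.int64(130), np.int64(130), np.int64(129), np.int64(129), np.int64(130), np.int64(130), np.int64(129), np.int64(129), np.int64(130), np.int64(129), np.int64(130), np.int64(130), np.int64(129), np.int64(129), np.int64(130), np.int64(129), np.int64(129), np.int64(128), np.int64(126), np.int64(116), np.int64(102), np.int64(89), np.int64(87), np.int64(100), np.int64(107), np.int64(106), np.int64(107), np.in
[... 3190 characters left out ...]
.int64(128), np.int64(128), np.int64(130), np.int64(129), np.int64(130), np.int64(129), np.int64(128), np.int64(130), np.int64(130), np.int64(129), np.int64(129), np.int64(129), np.int64(130), np.int64(129), np.int64(130), np.int64(130), np.int64(130), np.int64(129), np.int64(128), np.int64(129), np.int64(128), np.int64(128), np.int64(129), np.int64(129), np.int64(128), np.int64(128), np.int64(128), np.int64(128), np.int64(124), np.int64(113), np.int64(100), np.int64(89), np.int64(98), np.int64(119), np.int64(130), np.int64(132), np.int64(132), np.int64(133), np.int64(133), np.int64(133), np.int64(133), np.int64(132), np.int64(133), np.int64(132), np.int64(133), np.int64(133), np.int64(133)]
```

Call:
servo_tool([
  [[0, 0, -0.025, 0, 0.4], [0, 0, -0.021, 0, 0.4], [0, 0, -0.01, 0, 0.4], [0, 0, 0, 0, 0.4], [0, 0, 0, 0, 0.4], [0, 0, 0, 0, 0.4]],
])

```text
time_s: 23.75
eef_pos: [0.5084, 0.0603, 0.1581]
eef_rot: [0.0, 0.997, 0.08, 0.001]
wrist_force: [-0.3, 0.1, -0.1]
opening: 0.7
```

```bash
python3 st.py wrist:w21; python3 - <<'E'
import cv2,numpy as np
for f in('w3','w21'):
    im=cv2.imread(f'pics/{f}.png').astype(float)
    for r in (120,145,190): print(f,r,[int(x) for x in im[r-2:r+3].mean((0,2))[280:395]])
    cv2.imwrite(f'pics/z{f}.png',cv2.resize(cv2.imread(f'pics/{f}.png')[70:220,230:430],(800,600),interpolation=cv2.INTER_CUBIC))
E
```

```text
t 23.75 clamp tcp [100.8  83.5] 158.1 yaw 0.16 z [ 0.002 -0.    -1.   ] op 0.7 F [-0.3  0.1 -0.1] q [-0.11  0.14  1.84 -0.    1.16  1.3 ]
w3 120 [142, 143, 143, 144, 143, 141, 128, 97, 58, 34, 32, 32, 30, 31, 31, 30, 30, 31, 33, 30, 30, 32, 30, 24, 19, 11, 16, 35, 74, 113, 136, 142, 144, 143, 143, 143, 144, 144, 144, 143, 142, 127, 105, 98, 113, 128, 135, 139, 141, 142, 144, 144, 143, 144, 145, 143, 144, 144, 143, 142, 143, 143, 143, 142, 143, 143, 141, 141, 142, 142, 143, 143, 142, 143, 143, 143, 143, 142, 143, 144, 143, 143, 144, 143, 143, 143, 144, 143, 143, 143, 142, 142, 141, 136, 129, 117, 104, 92, 73, 54, 46, 45, 45, 44, 43, 44, 44, 46, 46, 48, 48, 48, 47, 47, 46]
w3 145 [144, 144, 145, 143, 142, 143, 141, 125, 86, 47, 32, 30, 32, 34, 33, 29, 28, 28, 31, 28, 30, 32, 29, 30, 21, 13, 30, 54, 82, 101, 108, 110, 111, 110, 111, 111, 112, 112, 110, 112, 108, 104, 93, 96, 111, 127, 134, 138, 140, 143, 143, 143, 143, 143, 143, 143, 143, 143, 142, 142, 142, 142, 142, 142, 143, 141, 142, 142, 142, 142, 142, 142, 142, 141, 141, 142, 141, 142, 142, 141, 142, 141, 142, 142, 142, 141, 141, 
[... 1648 characters left out ...]
33, 135, 134, 135, 135, 130, 123, 112, 101, 90, 95, 113, 129, 135, 136, 136, 136, 135, 136, 136, 136, 136, 136, 135, 135, 136, 135, 136]
w21 190 [135, 134, 134, 134, 135, 134, 135, 135, 136, 134, 136, 135, 134, 133, 117, 79, 38, 28, 27, 26, 26, 28, 30, 30, 29, 27, 28, 26, 27, 28, 27, 33, 73, 111, 129, 136, 135, 136, 135, 135, 135, 133, 124, 105, 100, 112, 124, 129, 131, 130, 134, 134, 134, 133, 134, 133, 133, 133, 135, 134, 134, 134, 135, 134, 134, 135, 134, 136, 135, 135, 134, 134, 133, 136, 135, 135, 135, 134, 133, 134, 134, 135, 133, 134, 133, 134, 133, 134, 134, 133, 131, 124, 115, 102, 92, 92, 109, 128, 135, 136, 138, 137, 137, 136, 138, 137, 137, 136, 136, 138, 138, 138, 137, 138, 137]
```

View pics/zw3.png

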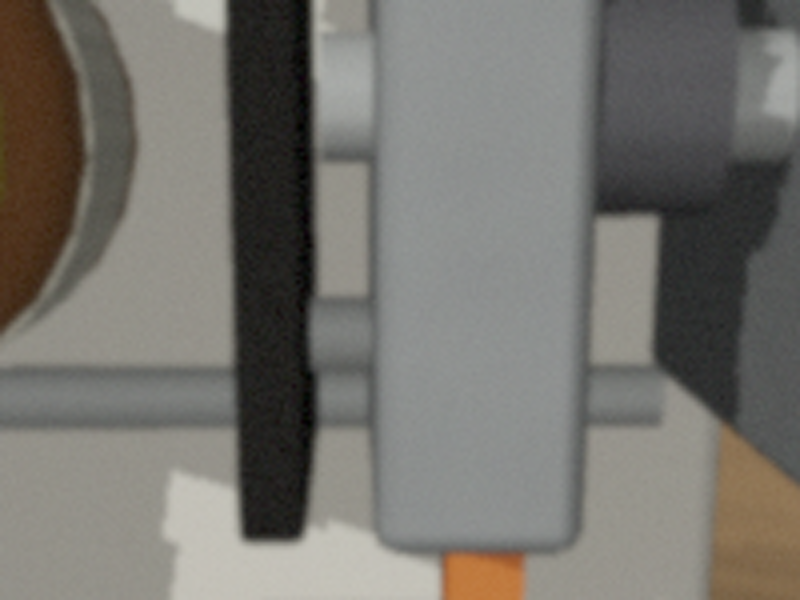

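View pics/zw21.png

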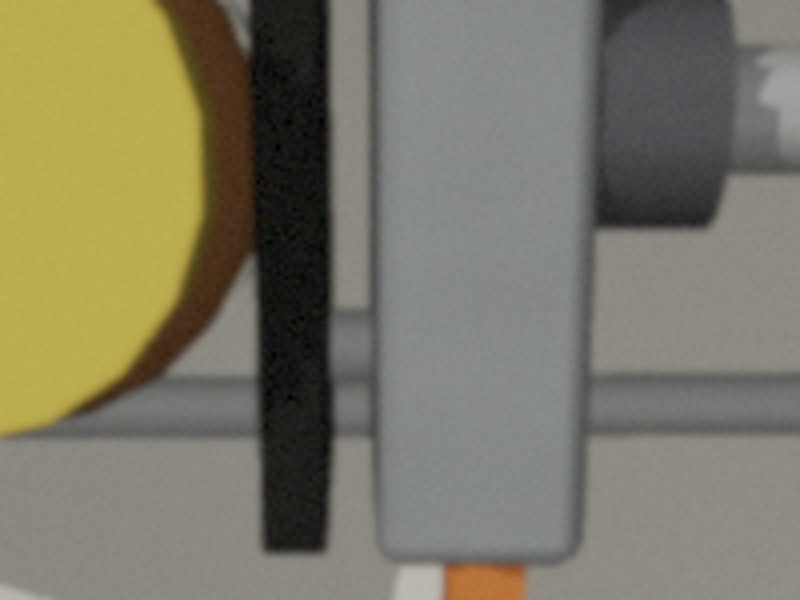

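Call:
servo_tool([
  [[0, 0, 0.01, 0, 0.4], [0.0025, -0.019, 0.01, 0, 0.4], [0.0028, -0.019, 0, 0, 0.4], [0, 0, -0.025, 0, 0.4], [0, 0, -0.02, 0, 0.4], [0, 0, -0.006, 0, 0.4], [0, 0, 0, 0, -1], [0, 0, 0, 0, -1]],
])

```text
time_s: 24.6
eef_pos: [0.5136, 0.0225, 0.127]
eef_rot: [0.0, 0.997, 0.08, 0.001]
wrist_force: [0.5, -0.5, -0.1]
opening: 0.371
```

Call:
servo_tool([
  [[0, 0, 0, 0, -1], [0, 0, 0, 0, -1]],
])

```text
time_s: 24.8
eef_pos: [0.5138, 0.0223, 0.1274]
eef_rot: [0.0, 0.997, 0.08, 0.001]
wrist_force: [-0.7, -0.6, 6.1]
opening: 0.28
```

Call:
servo_tool([
  [[0, 0, 0.006, 0, -1], [0, 0, 0.006, 0, -1], [0, 0, 0.006, 0, -1], [0, 0, 0.006, 0, -1], [0, 0, 0.006, 0, -1], [0, 0, 0.003, 0, -1], [0, 0, 0, 0, -1]],
])

```text
time_s: 25.5
eef_pos: [0.5133, 0.0223, 0.1577]
eef_rot: [0.0, 0.997, 0.08, 0.001]
wrist_force: [10.7, -2.4, -14.7]
opening: 0.276
```

Call:
servo_tool([
  [[0, 0, 0, 0, 0.2], [0, 0, 0, 0, 0.5], [0, 0, 0.005, 0, 0.5], [0, 0, 0.03, 0, 0.5], [0, 0, 0.03, -0.1428, 0.5], [0, 0, 0.02, -0.1428, 0.5], [0.0064, -0.015, 0, -0.1428, 0.5], [0.0064, -0.015, 0, -0.1428, 0.5]],
])

```text
time_s: 26.3
eef_pos: [0.5261, -0.0074, 0.2458]
eef_rot: [-0.0, 0.978, -0.207, 0.001]
wrist_force: [0.1, -0.4, -0.3]
opening: 0.749
```

Call:
servo_tool([
  [[0.0064, -0.015, 0, -0.1428, 0.5], [0.0064, -0.015, 0, -0.1428, 0.5], [0.0064, -0.015, 0, -0.1428, 0.5], [0.0064, -0.015, 0, -0.1428, 0.5], [0.0064, -0.015, 0, -0.1428, 0.5], [0.0064, -0.015, 0, -0.1428, 0.3], [0.0067, -0.0149, 0, -0.143, 0.2], [0, 0, 0, 0, 0]],
])

```text
time_s: 27.1
eef_pos: [0.5711, -0.1138, 0.2444]
eef_rot: [0.0, 0.76, -0.65, 0.0]
wrist_force: [0.1, 0.7, -0.7]
opening: 0.505
```

```bash
python3 - <<'E'
from h import *
E
python3 st.py wrist:w22; python3 - <<'E'
from h import *
c=camera('wrist')
print(get_obs()['eef_pos'],[np.round(proj(c,W(p)),1) for p in ([-60,49.4,88],[-40,49.4,88])],pin(c,'crank_grip'))
E
```

```text
t 27.1 clamp tcp [-81.1  49.7] 244.4 yaw -1.414 z [ 0.001 -0.001 -1.   ] op 0.505 F [ 0.1  0.7 -0.7] q [-0.4   0.2   1.59 -0.    1.35  2.58]
[ 0.57037989 -0.11205844  0.24404105] [array([317.6, 240.7]), array([317.6, 265.2])] [(0.67, array([315.328, 264.912]))]
```

View pics/w22.png

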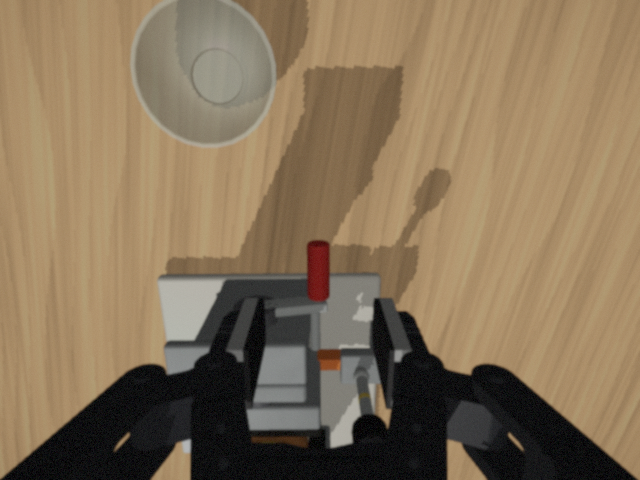

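Call:
servo_tool([
  [[0, 0, -0.04, 0, 0], [0, 0, -0.04, 0, 0], [0, 0, -0.04, 0, 0], [0, 0, -0.022, 0, 0], [0, 0, -0.01, 0, 0], [0, 0, 0, 0, 0], [-0.001, 0.006, 0, 0, 0], [-0.001, 0.0061, 0, 0, 0]],
])

```text
time_s: 28.05
eef_pos: [0.5699, -0.1002, 0.0938]
eef_rot: [-0.001, 0.761, -0.648, 0.002]
wrist_force: [-0.1, 1.1, 0.8]
opening: 0.502
```

Call:
servo_tool([
  [[0, 0, 0, 0, -1], [0, 0, 0, 0, -1], [0, 0, 0, 0, -1], [0, 0, 0, 0, -1], [0, 0, 0, 0, -1]],
])

```text
time_s: 28.55
eef_pos: [0.5695, -0.1001, 0.0923]
eef_rot: [-0.001, 0.761, -0.649, 0.001]
wrist_force: [4.6, 3.6, 1.8]
opening: 0.155
```

```bash
python3 st.py wrist:w23; python3 arc.py 10.85 11.05 2
```

```text
t 28.55 clamp tcp [-67.4  49.1] 92.3 yaw -1.412 z [ 0.002  0.    -1.   ] op 0.155 F [4.6 3.6 1.8] q [-0.38  0.37  1.71  0.    1.06  2.6 ]
[[[-0.0005, 0.0, 0.005, 0, -1], [0.0, 0.0, 0.005, 0, -1]]]
```

View pics/w23.png

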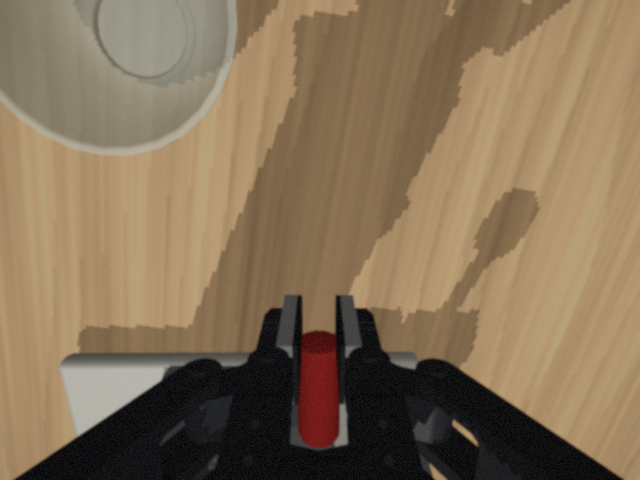

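Call:
servo_tool([
  [[-0.0004, 0, 0.0055, 0, -1], [0, 0, 0.0055, 0, -1], [0, 0, 0, 0, -1], [0, 0, 0, 0, -1]],
])

```text
time_s: 29.0
eef_pos: [0.5685, -0.1002, 0.1026]
eef_rot: [-0.0, 0.761, -0.649, 0.0]
wrist_force: [3.2, 3.8, -1.3]
opening: 0.156
```

Call:
servo_tool([
  [[0, 0, 0, 0, -0.3], [0, 0, 0, 0, 0], [0, 0, 0, 0, 0.2], [0.0024, -0.0148, 0, 0, 0.5], [0, 0, 0.02, 0, 0.5], [0, 0, 0.04, 0, 0.5], [0, 0, 0.045, 0, 0.5], [0, 0, 0.035, 0, 0.5]],
])

```text
time_s: 29.8
eef_pos: [0.5711, -0.1166, 0.2456]
eef_rot: [-0.0, 0.761, -0.649, 0.001]
wrist_force: [0.2, -0.9, 0.7]
opening: 0.748
```

```bash
python3 -c "
from h import *
o=get_obs();print(o['time_s'],o['eef_pos'],np.array([.508,.0605])-o['eef_pos'][:2],np.array([.5132,.0223])-o['eef_pos'][:2])"
```

```text
29.8 [ 0.571118   -0.11662697  0.24556327] [-0.063118    0.17712697] [-0.057918    0.13892697]
```

Call:
servo_tool([
  [[-0.0057, 0.0161, 0, 0.1428, 0.5], [-0.0057, 0.0161, 0, 0.1428, 0.5], [-0.0057, 0.0161, 0, 0.1428, 0.5], [-0.0057, 0.0161, 0, 0.1428, 0.5], [-0.0057, 0.0161, 0, 0.1428, 0.5], [-0.0057, 0.0161, 0, 0.1428, 0.5], [-0.0057, 0.0161, 0, 0.1428, 0.5], [-0.0057, 0.0161, 0, 0.1428, 0.5]],
])

```text
time_s: 30.6
eef_pos: [0.5251, 0.0131, 0.243]
eef_rot: [0.0, 0.991, -0.131, 0.0]
wrist_force: [0.1, 0.6, 0.8]
opening: 0.75
```

Call:
servo_tool([
  [[-0.0057, 0.0161, 0, 0.1428, 0.5], [-0.0057, 0.0161, -0.01, 0.1428, 0.4], [-0.0059, 0.0163, -0.015, 0.1428, 0.4], [0, 0, -0.005, 0, 0.4], [0, 0, 0, 0, 0.4], [0, 0, 0, 0, 0.4], [0, 0, 0, 0, 0.4]],
])

```text
time_s: 31.3
eef_pos: [0.5086, 0.0612, 0.2136]
eef_rot: [0.0, 0.997, 0.078, 0.001]
wrist_force: [-0.1, -0.3, -0.3]
opening: 0.701
```

```bash
python3 st.py wrist:w24; python3 - <<'E'
import cv2,numpy as np
def pr(f,rows,lo,hi):
    im=cv2.imread(f).astype(float)
    for r in rows: print(f,r,lo,[int(x) for x in im[r-2:r+3].mean((0,2))[lo:hi]])
pr('pics/w24.png',(155,170),292,378)
E
```

```text
t 31.3 clamp tcp [101.7  83.2] 213.6 yaw 0.157 z [ 0.001 -0.    -1.   ] op 0.701 F [-0.1 -0.3 -0.3] q [-0.11  0.07  1.8  -0.    1.27  1.3 ]
pics/w24.png 155 292 [104, 103, 102, 103, 101, 102, 102, 99, 88, 56, 29, 23, 22, 23, 23, 21, 21, 25, 28, 27, 23, 25, 42, 69, 89, 95, 97, 97, 93, 89, 83, 95, 113, 123, 127, 130, 131, 131, 132, 130, 131, 130, 131, 132, 132, 132, 130, 131, 130, 131, 131, 132, 131, 131, 131, 131, 131, 132, 131, 132, 132, 132, 131, 132, 132, 132, 131, 129, 119, 107, 93, 85, 87, 99, 103, 103, 104, 103, 103, 104, 103, 103, 103, 104, 104, 104]
pics/w24.png 170 292 [130, 131, 131, 131, 131, 131, 131, 128, 115, 85, 50, 28, 29, 29, 25, 30, 27, 28, 28, 28, 27, 29, 60, 96, 122, 130, 132, 132, 130, 124, 109, 103, 113, 122, 125, 127, 129, 129, 129, 128, 129, 130, 130, 130, 130, 130, 130, 130, 131, 131, 130, 130, 130, 130, 129, 130, 130, 130, 130, 129, 130, 129, 129, 129, 129, 129, 128, 124, 112, 100, 91, 99, 121, 132, 133, 133, 133, 133, 133, 133, 133, 133, 133, 133, 134, 134]
```

View pics/w24.png

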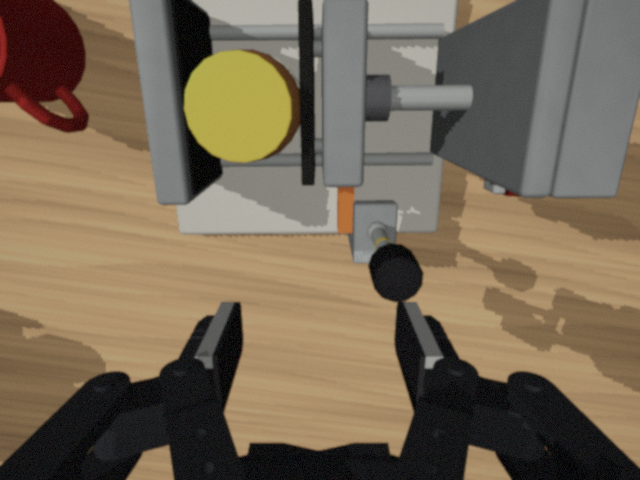

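Call:
servo_tool([
  [[0.0015, -0.013, 0, 0, 0.4], [0.0016, -0.013, 0, 0, 0.4], [0.0016, -0.0129, -0.01, 0, 0.4], [0, 0, -0.025, 0, 0.4], [0, 0, -0.015, 0, 0.4], [0, 0, -0.0055, 0, 0.4], [0, 0, 0, 0, -1], [0, 0, 0, 0, -1]],
])

```text
time_s: 32.15
eef_pos: [0.5129, 0.0229, 0.1577]
eef_rot: [0.0, 0.997, 0.079, 0.0]
wrist_force: [0.3, -0.4, -0.3]
opening: 0.37
```

Call:
servo_tool([
  [[0, 0, 0, 0, -1], [0, 0, 0, 0, -1], [0, 0, 0, 0, -1]],
])

```text
time_s: 32.45
eef_pos: [0.5132, 0.0225, 0.1582]
eef_rot: [0.001, 0.997, 0.08, 0.001]
wrist_force: [-0.3, -5.3, 0.7]
opening: 0.276
```

Call:
servo_tool([
  [[0, 0, -0.003, 0, -1], [0, 0, -0.006, 0, -1], [0, 0, -0.006, 0, -1], [0, 0, -0.006, 0, -1], [0, 0, -0.006, 0, -1], [0, 0, -0.004, 0, -1], [0, 0, 0, 0, -1]],
])

```text
time_s: 33.15
eef_pos: [0.5134, 0.0224, 0.1284]
eef_rot: [0.001, 0.997, 0.08, 0.001]
wrist_force: [-4.7, -6.0, 11.0]
opening: 0.277
```

Call:
servo_tool([
  [[0, 0, 0, 0, 0], [0, 0, 0, 0, 0.4], [0, 0, 0, 0, 0.4], [0, 0, 0.01, 0, 0.4], [0, 0, 0.03, 0, 0.4], [0, 0, 0.04, 0, 0.4], [0, 0, 0.036, 0, 0.4], [0, 0, 0, 0, 0.4]],
])

```text
time_s: 33.95
eef_pos: [0.5157, 0.023, 0.2489]
eef_rot: [0.001, 0.997, 0.08, 0.005]
wrist_force: [-0.2, 0.1, -0.8]
opening: 0.703
```

Call:
servo_tool([
  [[0, 0, 0, 0, 0.4], [0, 0, 0, 0, 0.4], [0, 0, 0, 0, 0.4]],
])

```text
time_s: 34.25
eef_pos: [0.5116, 0.0235, 0.2408]
eef_rot: [-0.0, 0.997, 0.08, -0.001]
wrist_force: [0.4, -0.5, -0.4]
opening: 0.7
```

```bash
python3 st.py wrist:w25 scene:s25; python3 - <<'E'
from h import *
c=camera('wrist')
print('knob home/up',np.round(proj(c,W([62.5,85,133])),1),np.round(proj(c,W([62.5,85,163])),1))
for d in trace(c,'stop_knob')[:1]: print(np.array(d['rect'])*[640,480,640,480])
E
```

```text
t 34.25 clamp tcp [64.  86.3] 240.8 yaw 0.159 z [-0.003  0.001 -1.   ] op 0.7 F [ 0.4 -0.5 -0.4] q [-0.19  0.05  1.77  0.    1.33  1.23]
knob home/up [322.7 236.4] [323.1 254.3]
[301.824 207.312 341.888 254.208]
```

View pics/w25.png

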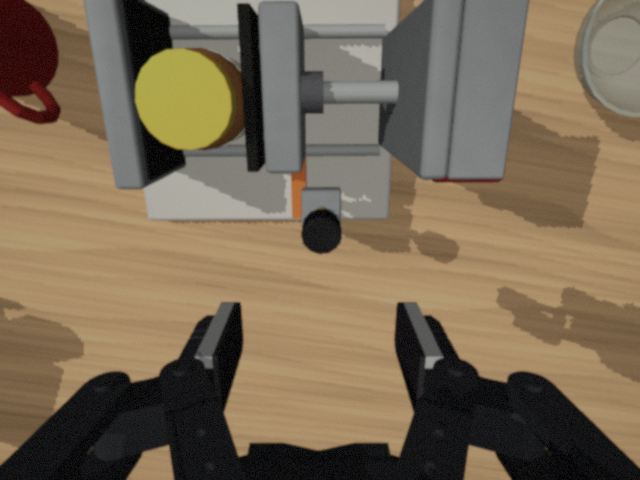

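View pics/s25.png

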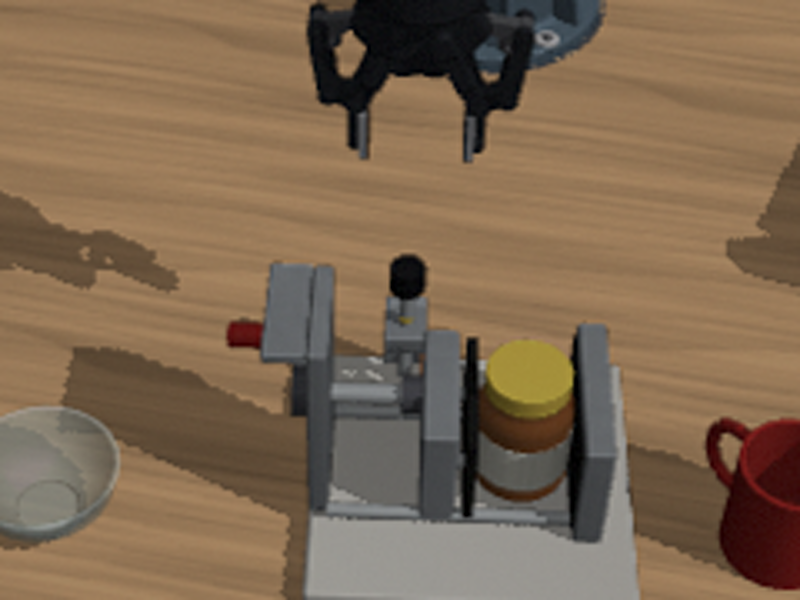

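The knob is home: its rect spans rows 207–254, the same as before the first pull. The jar stands upright between the jaws, the cup and bowl have not moved, and the gripper is clear of everything.

```bash
python3 -c "
from bench import *
print(hand_in())"
```

```text
the job is handed in; nothing more can be done
None
```

The jar is clamped upright between the jaws, the stop knob is fully down behind the jaw, and the job was handed in at about 34 s with the gripper clear of everything.

**What I did**
- I pulled the stop knob up 30 mm.
- I cranked about two turns, pinching only the outer few millimetres of the red grip. The tool can only turn about the vertical, so I couldn't use the 35° tilt; this pinch kept the gripper body in front of the lip. I felt no contact with the lip.
- I pushed the knob down 30 mm.
- A closer look suggested the pad was squeezed only about 2.75 mm. So I raised the knob again, cranked about 0.2 rad more, and pushed it home again, keeping to the order asked.

**Last checks**
- **Knob:** it travelled 30 mm down to its stop, and the picture shows it at its starting height.
- **Jar, cup and bowl:** the jar is upright between the jaws. The cup and bowl look unmoved in the pictures.
- **Forces:** no wrist reading at the end of a move went above about 30 N.

**One disagreement:** two estimates of the pad squeeze differ by about 0.75 mm.

| Method | Squeeze |
|---|---|
| Wrist pictures, pad face against jaw block | about 3.35 mm (±0.3) |
| Crank angle (about 11.05 rad) and the nominal 31 mm contact point | about 4.1 mm |

I relied on the pictures. Both values are well short of the 8 mm at which the pad is flat.

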